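Find the loose dimmer module in the control box and seat it in the test cradle

TASK

Four identical dimmer modules stand in the open grey control box: three are latched to its floor, one has not caught. Find the loose one by feel (a gentle tug on each, gripped by its narrow ends), lift it out and stand it upright on the clear counter between box and cradle and let go; then take it again by its two wide faces and lower it, without dropping it, upright and fully down between the yellow cheeks of the test cradle. Leave the other three modules in place and everything else on the counter undisturbed.

Things in the scene. Friction and masses are not known exactly. Their poses are not given: they have to be found in the camera images.
- module_a_center (a point): centre of dimmer module a: upright white block with a blue cap, 54 mm (its x, between its narrow ends) x 36 mm (its y, between its wide faces) x 90 mm tall (z), 0.14 to 0.24 kg; the point is 45 mm above its underside. All four look the same. Three are caught by a hidden catch below and give only about 1 mm up, 5 mm sideways (25 N); one, any of them, is loose and lifts straight out.
- module_b_center (a point): centre of dimmer module b: upright white block with a blue cap, 54 mm (its x, between its narrow ends) x 36 mm (its y, between its wide faces) x 90 mm tall (z), 0.14 to 0.24 kg; the point is 45 mm above its underside. All four look the same. Three are caught by a hidden catch below and give only about 1 mm up, 5 mm sideways (25 N); one, any of them, is loose and lifts straight out.
- module_c_center (a point): centre of dimmer module c: upright white block with a blue cap, 54 mm (its x, between its narrow ends) x 36 mm (its y, between its wide faces) x 90 mm tall (z), 0.14 to 0.24 kg; the point is 45 mm above its underside. All four look the same. Three are caught by a hidden catch below and give only about 1 mm up, 5 mm sideways (25 N); one, any of them, is loose and lifts straight out.
- module_d_center (a point): centre of dimmer module d: upright white block with a blue cap, 54 mm (its x, between its narrow ends) x 36 mm (its y, between its wide faces) x 90 mm tall (z), 0.14 to 0.24 kg; the point is 45 mm above its underside. All four look the same. Three are caught by a hidden catch below and give only about 1 mm up, 5 mm sideways (25 N); one, any of them, is loose and lifts straight out.
- box_floor (a point): centre of the inner floor, 8 mm above the counter, of the fixed opaque grey box; z up. Box 130 (x) x 192 (y) mm outside, open top, rim 100 mm above the counter, walls 4 mm. Modules stand in a row along its y, a to d, 44 mm apart, their x along box x, tops 98 mm above the counter; 8 mm between neighbours' wide faces (too narrow for fingers), 34 mm from each narrow end to the wall.
- cradle_seat (a point): centre of the seat, 8 mm above the counter, of the fixed test cradle: black base 90 (x) x 72 (y) mm; yellow cheeks at its x ends, 62 mm apart inside, 10 thick, 40 wide, tops 106 mm above the counter; low black rims along its y sides, 44 mm apart inside, tops 16 mm above the counter. A module stands with its x along the cradle's x, either way round.
- control_box: the box itself, origin on the counter under its centre, x and y as for its floor; the counter between box and cradle is clear round x = 0.50, half-way between their near edges in y
- carton_1: bystander, to be left alone: lamp carton, 56 x 56 x 66 mm, at the back; origin at the centre of its underside
- carton_2: bystander, to be left alone: lamp carton, 56 x 56 x 66 mm, at the back; origin at the centre of its underside
- driver: bystander, to be left alone: screwdriver with a blue handle, 182 mm, at the front edge; origin at the centre of its underside
- measure: bystander, to be left alone: tape measure, 116 x 118 x 46 mm, on the left; origin at the centre of its underside
- bulb: bystander, to be left alone: spare lamp, white, 51 x 51 x 58 mm, on the left; origin at the centre of its underside

How it is judged (in metres and radians):
On the way:
1. the loose module stands upright on the open counter, outside box and cradle, released (((height (world z) of module_a_center between 0.036 and 0.0485 m and angle between module_a_center's own z axis and vertical below 0.08 rad and horizontal distance between module_a_center and box_floor above 0.11 m and horizontal distance between module_a_center and cradle_seat above 0.075 m and contact force between module_a and the fingers below 0.2 N and linear speed of module_a below 0.03 m/s) or (height (world z) of module_b_center between 0.036 and 0.0485 m and angle between module_b_center's own z axis and vertical below 0.08 rad and horizontal distance between module_b_center and box_floor above 0.11 m and horizontal distance between module_b_center and cradle_seat above 0.075 m and contact force between module_b and the fingers below 0.2 N and linear speed of module_b below 0.03 m/s) or (height (world z) of module_c_center between 0.036 and 0.0485 m and angle between module_c_center's own z axis and vertical below 0.08 rad and horizontal distance between module_c_center and box_floor above 0.11 m and horizontal distance between module_c_center and cradle_seat above 0.075 m and contact force between module_c and the fingers below 0.2 N and linear speed of module_c below 0.03 m/s) or (height (world z) of module_d_center between 0.036 and 0.0485 m and angle between module_d_center's own z axis and vertical below 0.08 rad and horizontal distance between module_d_center and box_floor above 0.11 m and horizontal distance between module_d_center and cradle_seat above 0.075 m and contact force between module_d and the fingers below 0.2 N and linear speed of module_d below 0.03 m/s))), for 0.2 s.
At the end, for the whole second after the job is handed in: The loose module rests upright (0.06 rad) in the cradle, within 8 mm of the seat's centre, its centre 40 to 49 mm above the seat, its x along the cradle's x within 0.2 rad; each other module is upright (0.12 rad) within 10 mm of its start (((horizontal distance between module_a_center and cradle_seat below 0.008 m and z of module_a_center in the frame of cradle_seat between 0.04 and 0.049 m and angle between module_a_center's own z axis and vertical below 0.06 rad and angle between the x axis of module_a_center and the x axis of cradle_seat, either way round below 0.2 rad and linear speed of module_a below 0.02 m/s and distance of each of module_b_center, module_c_center, module_d_center from where it was at the start of the episode below 0.01 m and angle between each of module_b_center, module_c_center, module_d_center's own z axis and vertical below 0.12 rad) or (horizontal distance between module_b_center and cradle_seat below 0.008 m and z of module_b_center in the frame of cradle_seat between 0.04 and 0.049 m and angle between module_b_center's own z axis and vertical below 0.06 rad and angle between the x axis of module_b_center and the x axis of cradle_seat, either way round below 0.2 rad and linear speed of module_b below 0.02 m/s and distance of each of module_a_center, module_c_center, module_d_center from where it was at the start of the episode below 0.01 m and angle between each of module_a_center, module_c_center, module_d_center's own z axis and vertical below 0.12 rad) or (horizontal distance between module_c_center and cradle_seat below 0.008 m and z of module_c_center in the frame of cradle_seat between 0.04 and 0.049 m and angle between module_c_center's own z axis and vertical below 0.06 rad and angle between the x axis of module_c_center and the x axis of cradle_seat, either way round below 0.2 rad and linear speed of module_c below 0.02 m/s and distance of each of module_a_center, module_b_center, module_d_center from where it was at the start of the episode below 0.01 m and angle between each of module_a_center, module_b_center, module_d_center's own z axis and vertical below 0.12 rad) or (horizontal distance between module_d_center and cradle_seat below 0.008 m and z of module_d_center in the frame of cradle_seat between 0.04 and 0.049 m and angle between module_d_center's own z axis and vertical below 0.06 rad and angle between the x axis of module_d_center and the x axis of cradle_seat, either way round below 0.2 rad and linear speed of module_d below 0.02 m/s and distance of each of module_a_center, module_b_center, module_c_center from where it was at the start of the episode below 0.01 m and angle between each of module_a_center, module_b_center, module_c_center's own z axis and vertical below 0.12 rad))); the robot touches nothing.
It fails at once if a module is dropped into the cradle (it moves faster than 0.5 m/s there) ((horizontal distance between module_a_center and cradle_seat below 0.025 m and height (world z) of module_a_center below 0.17 m and linear speed of module_a above 0.5 m/s) or (horizontal distance between module_b_center and cradle_seat below 0.025 m and height (world z) of module_b_center below 0.17 m and linear speed of module_b above 0.5 m/s) or (horizontal distance between module_c_center and cradle_seat below 0.025 m and height (world z) of module_c_center below 0.17 m and linear speed of module_c above 0.5 m/s) or (horizontal distance between module_d_center and cradle_seat below 0.025 m and height (world z) of module_d_center below 0.17 m and linear speed of module_d above 0.5 m/s)).
It fails at once if a bystander is moved by more than 25 mm (distance of any of carton_1, carton_2, driver, measure, bulb from where it was at the start of the episode above 0.025 m).
It also fails if it takes over 72 s, if anything falls off the work surface, if the arm or the gripper's body presses on something with over 40 N, if the wrist force passes 120 N, or if a joint passes its speed limit or range.

ROBOT

A 6-joint arm with a two-finger parallel gripper is mounted at the origin on a cart in front of the work surface, level with it; the furniture and walls round the work are solid. World frame = base frame: x ahead of the robot, y to its left, z up, the work surface at z = 0. Lengths are in mm, angles in rad, forces in N, time in s.
With the tool pointing down it reaches from about 275 to 750 mm from the base axis. Payload 10.2 kg.
Tool frame: the origin (TCP) lies midway between the tips of the shut fingers; the grasp point (between the pads) lies 19 mm behind it; x points along the fingers, y is the direction in which the jaws open and shut, and the axes are right-handed (so a half turn about x gives the same grasp; the last joint's range is limited). The gripper opens to 85 mm and grips with 20 to 120 N. Pads are 22 mm wide; open, the fingers measure 114 mm over their backs; the gripper's body (76 mm by 85 mm) begins 54 mm behind the grasp point. The pads swing forward as they close: fully open they stand 13 mm farther back than shut.
Start: joints at [0.971, 0.313, 1.498, -0, 1.331, -0.223], TCP at [193.185, 488.171, 231.294] pointing down, gripper open.
Joint ranges: [-2.94, 2.94], [-0.97, 2.17], [0.19, 2.56], [-1.23, 4.37], [0.02, 3.11], [-2.88, 2.88]. Speed limits (rad/s): [2.39, 2.39, 3.01, 3.14, 3.14, 3.14].

INTERFACE

Orientations are given as a unit quaternion [w, x, y, z].
In Python, from rig import sense, capture, get_calibration, finish_job gives the robot as it stands.
- The arm moves only by the tool jog_arm, never from a script. Its argument "increments" is a list of rows, each an object of numbers: "rx", "ry", "rz": the turn, a rotation vector about the tool's x, y, z in rad; "x", "y", "z": the shift along the tool's x, y, z in mm; "hand": the finger opening in mm, from 0 to 85.4. A call has 1 to 5 rows; each row shifts and turns the commanded pose from where the row before left it, along the tool's axes as they then stand; what a row does not reach is not made up. A row lasts 1/8 s, in which the tool goes at most 62.5 mm and 10.7 degrees, less where a joint would pass 70% of its speed; a pose out of reach is approached as far as the arm can. A call with a gripper value outside its range is refused whole. The fingers move at their own pace and stop on an object; "force" is the grip in N (left out, the last holds). Time passes only in rows, so rows that do not move let the fingers close. It gives the time, the measured TCP pose, the force and the opening at its end, in the units of the state.
- sense(): the state, without advancing time (a new reading comes with each control period).
- capture(name): name is "side" or "top" or "wrist"; returns the picture (384x512x3 uint8, red, green, blue); there is no depth.
- get_calibration(name): a dict with "camera_matrix" (3x3 intrinsics, pixels), "D" ([k1, k2, p1, p2, k3] as OpenCV has them; the pictures are not rectified), "R" (3x3) and "t" (3): a world point X has camera coordinates R X + t; the wrist camera has in their place "T_tool_cam" (4x4, takes a point from camera to tool coordinates, whose origin is the TCP and whose axes are the tool frame's). Camera axes: x right, y down, z forward; pixel columns grow to the right and rows downward; lengths in mm; the calibration is good to about 2 mm. A picture is of the moment at which its call begins: read the wrist's pose just before it. get_calibration takes no time and is no camera call.
- finish_job(): hands the job in, once; it reports no verdict.
The state is a dict: "time_s": time; "joints": joint angles; "dq": joint speeds; "tau": joint torques, N m; "eef_pos": TCP position; "ee_rot": TCP orientation; "force": force on the tool from outside, world axes, zero at the start; "wrist_torque": the same for the moment, N m; "grip_width": opening from 0.0 (shut) to 1.0 (fully open).
Only numpy, scipy, OpenCV 4.12 (cv2) and the standard library are available. Lean on these libraries where they do the work, as an engineer would, in place of code of your own. Each camera call takes 0.05 s, during which the arm holds its last target.

## Working session

There is one attempt and no reset: what is moved stays moved. The work goes in short steps, Python scripts to look and compute and a tool call to move; the robot and the scene stay as the last step left them, time stands still between calls to the robot, and variables do not carry over. Pictures are saved under pics/ and viewed, and the job is handed in when it is done.

Besides the shell and the picture viewer there is one more tool, called as name(argument=value, ...), one argument or row to a line, values as JSON. jog_arm: Moves the arm, as the interface text tells. Its arguments: {"type":"object","properties":{"increments":{"type":"array","items":{"type":"object","properties":{"rx":{"type":"number"},"ry":{"type":"number"},"rz":{"type":"number"},"x":{"type":"number"},"y":{"type":"number"},"z":{"type":"number"},"hand":{"type":"number"}}}},"force":{"type":"number"}},"required":["increments"]}

```bash
mkdir -p pics; ls
python3 - <<'E'
from rig import sense,capture,get_calibration
import cv2,json
print(sense())
for n in ["side","top","wrist"]:
    im=capture(n); cv2.imwrite(f"pics/{n}0.png",cv2.cvtColor(im,cv2.COLOR_RGB2BGR))
    print(n,get_calibration(n))
print(sense()['time_s'])
E
```

```text
pics
{'time_s': 0.0, 'joints': array([ 9.70568103e-01,  3.13489285e-01,  1.49845278e+00, -1.66646483e-05,
        1.33101979e+00, -2.23453805e-01]), 'dq': array([ 0.00167772, -0.00114711, -0.00036587, -0.00220792, -0.00223446,
        0.00023484]), 'tau': array([ 6.33785821e-04, -4.12259102e+01, -2.59737897e+01, -1.52649791e-04,
        4.10235618e-03,  1.26482138e-05]), 'eef_pos': array([193.04610797, 487.93161566, 230.70907446]), 'ee_rot': array([ 0.69440789,  0.13197603,  0.69478496, -0.13286783]), 'force': array([ 0.22959007, -0.39297997, -0.43236814]), 'wrist_torque': array([-0.02379397,  0.03589891, -0.03332721]), 'grip_width': 0.9993551667763665}
side {'camera_matrix': array([[482.10702275,   0.        , 261.92192933],
       [  0.        , 482.10702275, 190.92911437],
       [  0.        ,   0.        ,   1.        ]]), 'D': array([-0.07682584,  0.        ,  0.        ,  0.        ,  0.        ]), 'R': array([[ 0.99989576,  0.01162025,  0.00856957],
       [ 0.01372837, -0.58132096, -0.81355852],
       [-0.00447208,  0.81359136, -0.58141989]]), 't': array([-522.80249863,   8
[... 413 characters left out ...]
14996, -0.98521621]]), 't': array([  86.16364299,  533.5633022 , 1104.6492804 ])}
wrist {'camera_matrix': array([[314.37441564,   0.        , 254.88026596],
       [  0.        , 314.37441564, 189.34602878],
       [  0.        ,   0.        ,   1.        ]]), 'D': array([-0.00624478,  0.        ,  0.        ,  0.        ,  0.        ]), 'T_tool_cam': array([[ 6.60284420e-04, -3.07085169e-01,  9.51681808e-01,
        -1.42792040e+02],
       [ 9.99999495e-01,  9.24332601e-04, -3.95547388e-04,
        -3.15984470e-01],
       [-7.58203784e-04,  9.51681588e-01,  3.07085624e-01,
        -7.79297349e+01],
       [ 0.00000000e+00,  0.00000000e+00,  0.00000000e+00,
         1.00000000e+00]])}
0.15
```

View pics/top0.png

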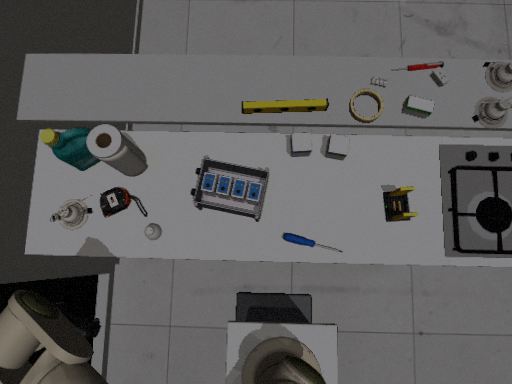

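View pics/side0.png

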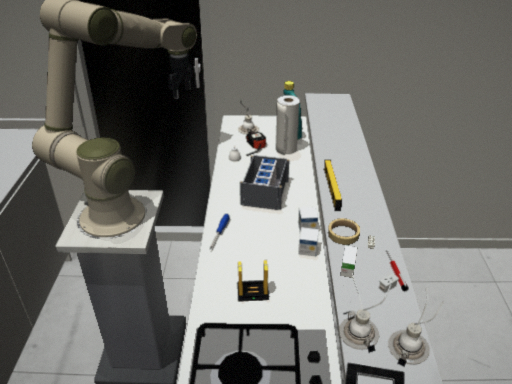

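View pics/wrist0.png

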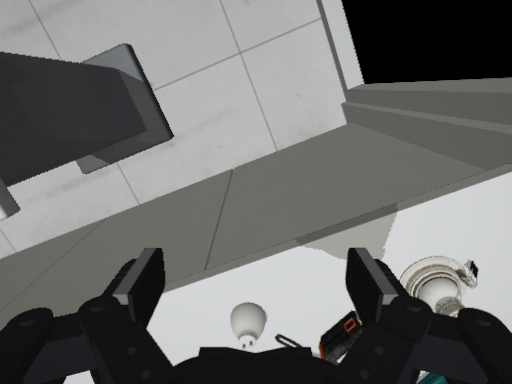

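Run:
```python
import cv2
im=cv2.imread("pics/top0.png")
a=cv2.resize(im[145:230,180:280],None,fx=8,fy=6.8*8/6.8,interpolation=cv2.INTER_CUBIC)[:600]
cv2.imwrite("pics/topbox.png",cv2.resize(im[150:224,182:280],None,fx=8,fy=8,interpolation=cv2.INTER_CUBIC))
cv2.imwrite("pics/topcr.png",cv2.resize(im[175:231,365:429],None,fx=10,fy=10,interpolation=cv2.INTER_CUBIC))
```

```text
(no output)
```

View pics/topbox.png

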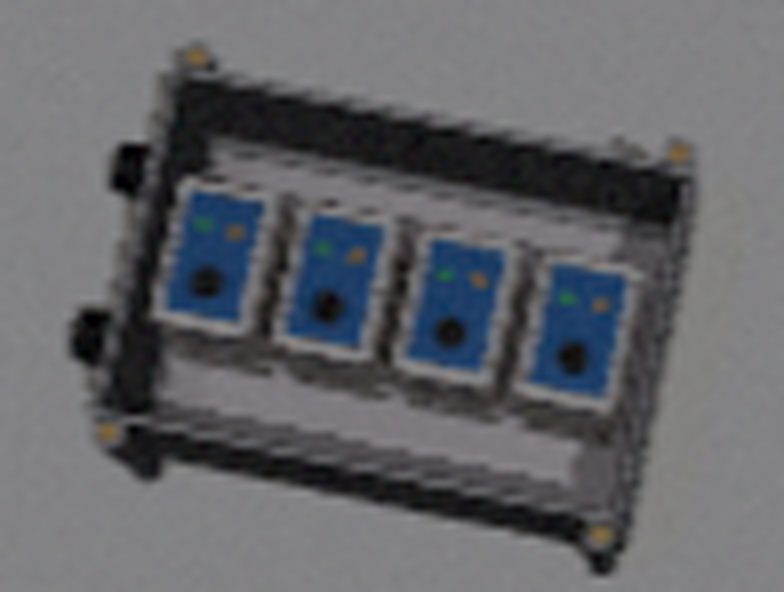

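View pics/topcr.png

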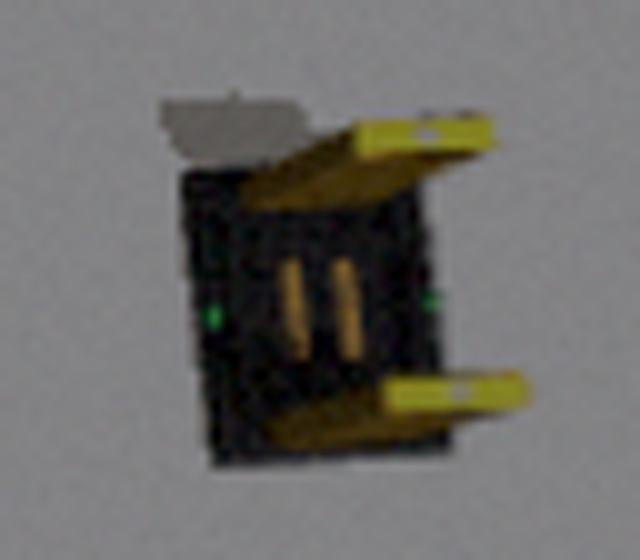

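```bash
cat > h.py <<'E'
import numpy as np,cv2
from rig import sense,capture,get_calibration
from scipy.spatial.transform import Rotation as Ro
def back(name,px,z,cal=None,pose=None):
    """pixels -> world at height z"""
    c=get_calibration(name); px=np.array(px,float).reshape(-1,1,2)
    n=cv2.undistortPoints(px,c["camera_matrix"],c["D"]).reshape(-1,2)
    d=np.c_[n,np.ones(len(n))]
    if name=="wrist":
        p,q=pose; Rt=Ro.from_quat(q,scalar_first=True).as_matrix()
        T=c["T_tool_cam"]; Rw=Rt@T[:3,:3]; o=Rt@T[:3,3]+p
    else:
        Rw=c["R"].T; o=-Rw@c["t"]
    D=d@Rw.T
    s=(np.broadcast_to(z,len(D))-o[2])/D[:,2]
    return o+D*s[:,None]
def uncrop(px,s,off): return (np.array(px,float)+.5)/s-.5+np.array(off)
def pose():
    s=sense(); return s["eef_pos"],s["ee_rot"]
E
python3 - <<'E'
from h import *
np.set_printoptions(precision=1,suppress=True)
b=back("top",uncrop([(215,258),(333,281),(457,305),(578,330)],8,(182,150)),98)
print(b); v=b[0]-b[3]; print(np.linalg.norm(v)/3, np.degrees(np.arctan2(v[1],v[0])))
s=back("top",uncrop([(195,57),(680,153),(108,432),(600,535)],8,(182,150)),100); print(s,s.mean(0)); 
for i,j in((1,0),(3,2),(2,0),(3,1)):
    v=s[j]-s[i];print(np.linalg.norm(v),np.degrees(np.arctan2(v[1],v[0])))
k=back("top",uncrop([(357,122),(493,116),(497,146),(357,153),(385,378),(527,372),(530,405),(387,412)],10,(365,175)),106)
print(k,k.mean(0)); v=k[:4].mean(0)-k[4:].mean(0); print(v,np.linalg.norm(v),np.degrees(np.arctan2(v[1],v[0])))
E
```

```text
[[544.9 218.   98. ]
 [537.5 175.8  98. ]
 [529.9 131.8  98. ]
 [521.9  89.   98. ]]
43.65761155916922 79.8593829547762
[[617.4 228.1 100. ]
 [585.7  54.5 100. ]
 [481.8 252.5 100. ]
 [449.7  79.6 100. ]] [533.7 153.7 100. ]
176.4745962196943 79.66276877606312
175.8643089764188 79.47169283756175
137.81144609531177 -10.210523507016351
138.39793804229885 -10.46412018296732
[[ 540.7 -317.8  106. ]
 [ 543.2 -355.7  106. ]
 [ 534.7 -356.4  106. ]
 [ 531.9 -317.5  106. ]
 [ 469.2 -322.8  106. ]
 [ 471.7 -361.9  106. ]
 [ 462.6 -362.3  106. ]
 [ 459.9 -322.9  106. ]] [ 501.7 -339.7  106. ]
[71.7  5.6  0. ] 71.96628998775164 4.487953728351978
```

```bash
cat >> h.py <<'E'
def plan(target,yaw,p=None,q=None,opts=True):
    """tool-frame shift and turn (yaw= world angle of tool y, tool x down), turn rotvec in tool frame"""
    if p is None: p,q=pose()
    R=Ro.from_quat(q,scalar_first=True).as_matrix()
    y=np.array([np.cos(yaw),np.sin(yaw),0]); x=np.array([0,0,-1.]); z=np.cross(x,y)
    G=np.c_[x,y,z]
    return R.T@(np.array(target)-p), Ro.from_matrix(R.T@G).as_rotvec(), G.T@(np.array(target)-p)
E
python3 - <<'E'
from h import *
np.set_printoptions(precision=3,suppress=True)
p,q=pose(); print(p, Ro.from_quat(q,scalar_first=True).as_matrix())
for yaw in (-10.3,169.7): print(plan([533.5,153.6,230],np.radians(yaw)))
E
```

```text
[193.091 488.018 230.879] [[-0.001  0.368  0.93 ]
 [-0.001  0.93  -0.368]
 [-1.    -0.001 -0.   ]]
(array([   0.96 , -185.707,  439.576]), array([1.374, 0.   , 0.001]), array([  0.879, 394.718, 268.163]))
(array([   0.96 , -185.707,  439.576]), array([-1.768, -0.001,  0.   ]), array([   0.879, -394.718, -268.163]))
```

jog_arm(
  increments=[
    {"y":-23,"z":54},
    {"y":-23,"z":54},
    {"y":-23,"z":54},
    {"y":-23,"z":54},
    {"y":-23,"z":54},
  ],
)

```text
schema error: expected keys rx, ry, rz, x, y, z, hand
```

jog_arm(
  increments=[
    {"y":-23,"z":54},
    {"y":-23,"z":54},
    {"y":-23,"z":54},
    {"rx":0.17},
    {"rx":0.17},
  ],
)

```text
schema error: expected keys rx, ry, rz, x, y, z, hand
```

jog_arm(
  increments=[
    {"rx":0.17},
    {"rx":0.17},
    {"rx":0.17},
    {"rx":0.17},
    {"rx":0.17},
  ],
)

```text
schema error: expected keys rx, ry, rz, x, y, z, hand
```

jog_arm(
  increments=[
    {"rx":0.17},
    {"hand":72},
    {},
  ],
)

```text
schema error: expected keys rx, ry, rz, x, y, z, hand
```

Run:
```python
from h import *
np.set_printoptions(precision=3,suppress=True)
s=sense(); print(s)
im=capture("wrist"); cv2.imwrite("pics/w1.png",im[:,:,::-1])
print(plan([533.5,153.6,230],np.radians(-10.3)))
```

```text
{'time_s': 0.15, 'joints': array([ 0.971,  0.313,  1.498, -0.   ,  1.331, -0.223]), 'dq': array([-0.001, -0.002, -0.003, -0.   , -0.004, -0.001]), 'tau': array([  0.002, -41.237, -25.979,  -0.   ,   0.003,  -0.   ]), 'eef_pos': array([193.091, 488.018, 230.879]), 'ee_rot': array([ 0.694,  0.132,  0.695, -0.133]), 'force': array([-0.149,  0.301,  0.218]), 'wrist_torque': array([ 0.033, -0.017,  0.07 ]), 'grip_width': 0.9997298865998394}
(array([   1.032, -185.714,  439.586]), array([1.374, 0.   , 0.001]), array([  0.977, 394.718, 268.185]))
```

View pics/w1.png

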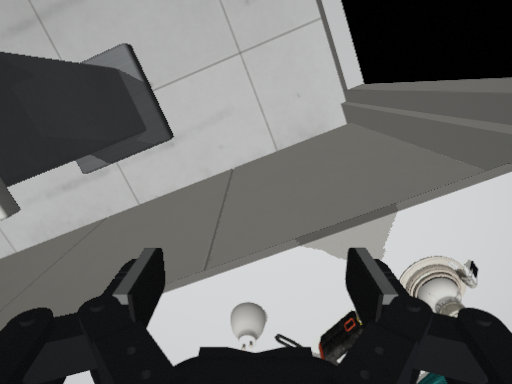

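jog_arm(
  increments=[
    {"rx":0,"ry":0,"rz":0,"x":0,"y":-23,"z":54,"hand":72},
    {"rx":0,"ry":0,"rz":0,"x":0,"y":-23,"z":54,"hand":72},
    {"rx":0,"ry":0,"rz":0,"x":0,"y":-23,"z":54,"hand":72},
    {"rx":0,"ry":0,"rz":0,"x":0,"y":-23,"z":54,"hand":72},
    {"rx":0,"ry":0,"rz":0,"x":0,"y":-23,"z":54,"hand":72},
  ],
)

```text
time_s: 0.82
eef_pos: [403.0, 280.3, 231.3]
ee_rot: [0.695, 0.132, 0.695, -0.132]
force: [0.8, 1.3, 0.3]
grip_width: 0.843
```

jog_arm(
  increments=[
    {"rx":0,"ry":0,"rz":0,"x":0,"y":-23,"z":54,"hand":72},
    {"rx":0,"ry":0,"rz":0,"x":0,"y":-23,"z":54,"hand":72},
    {"rx":0,"ry":0,"rz":0,"x":0,"y":-12,"z":30,"hand":72},
    {"rx":0.17,"ry":0,"rz":0,"x":0,"y":0,"z":0,"hand":72},
    {"rx":0.17,"ry":0,"rz":0,"x":0,"y":0,"z":0,"hand":72},
  ],
)

```text
time_s: 1.45
eef_pos: [509.1, 176.7, 230.9]
ee_rot: [0.661, 0.25, 0.662, -0.25]
force: [-0.2, -0.7, 0.7]
grip_width: 0.841
```

jog_arm(
  increments=[
    {"rx":0.17,"ry":0,"rz":0,"x":0,"y":0,"z":0,"hand":72},
    {"rx":0.17,"ry":0,"rz":0,"x":0,"y":0,"z":0,"hand":72},
    {"rx":0.17,"ry":0,"rz":0,"x":0,"y":0,"z":0,"hand":72},
    {"rx":0.17,"ry":0,"rz":0,"x":0,"y":0,"z":0,"hand":72},
    {"rx":0.17,"ry":0,"rz":0,"x":0,"y":0,"z":0,"hand":72},
  ],
)

```text
time_s: 2.08
eef_pos: [508.8, 177.1, 231.1]
ee_rot: [-0.5, -0.5, -0.5, 0.501]
force: [-0.8, -0.2, 0.4]
grip_width: 0.84
```

jog_arm(
  increments=[
    {"rx":0.18,"ry":0,"rz":0,"x":0,"y":0,"z":0,"hand":72},
    {"rx":0,"ry":0,"rz":0,"x":0,"y":0,"z":0,"hand":72},
    {"rx":0,"ry":0,"rz":0,"x":0,"y":0,"z":0,"hand":72},
  ],
)

```text
time_s: 2.45
eef_pos: [508.9, 177.2, 231.2]
ee_rot: [-0.455, -0.541, -0.455, 0.541]
force: [-0.8, -0.2, -0.2]
grip_width: 0.842
```

Run:
```python
from h import *
np.set_printoptions(precision=3,suppress=True)
s=sense(); print(s['time_s'],s['joints'],s['eef_pos'],s['ee_rot'],s['force'],s['grip_width'])
im=capture("wrist"); cv2.imwrite("pics/w2.png",im[:,:,::-1])
cv2.imwrite("pics/w2b.png",cv2.resize(im[:,:,::-1],(768,576),interpolation=cv2.INTER_CUBIC))
print(plan([533.5,153.6,230],np.radians(-10.3)))
```

```text
2.45 [0.118 0.344 1.456 0.    1.343 0.29 ] [508.855 177.203 231.218] [-0.455 -0.541 -0.455  0.541] [-0.793 -0.223 -0.181] 0.8424867261002391
(array([ 1.227, 28.301, 18.961]), array([0.007, 0.   , 0.   ]), array([ 1.23 , 28.424, 18.775]))
```

View pics/w2b.png

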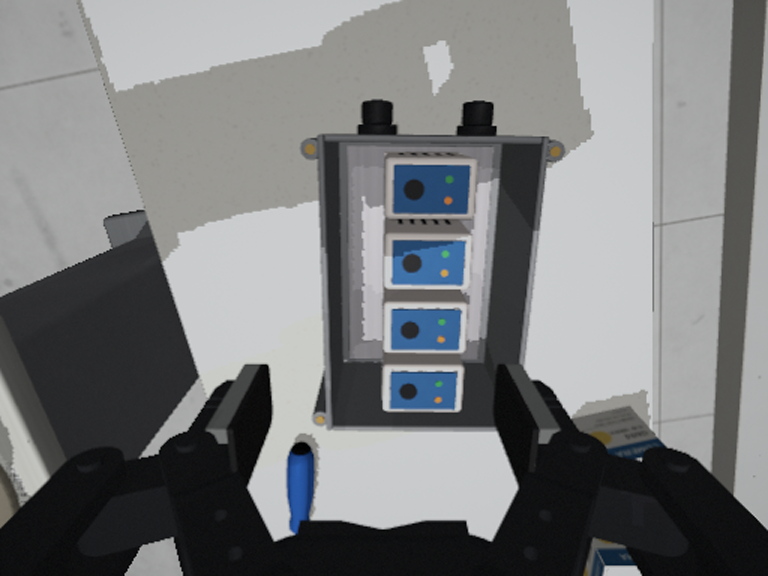

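Run:
```python
import cv2
im=cv2.imread("pics/w2.png")
cv2.imwrite("pics/w2c.png",cv2.resize(im[85:295,195:380],None,fx=2.85,fy=2.85,interpolation=cv2.INTER_CUBIC))
```

```text
(no output)
```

View pics/w2c.png

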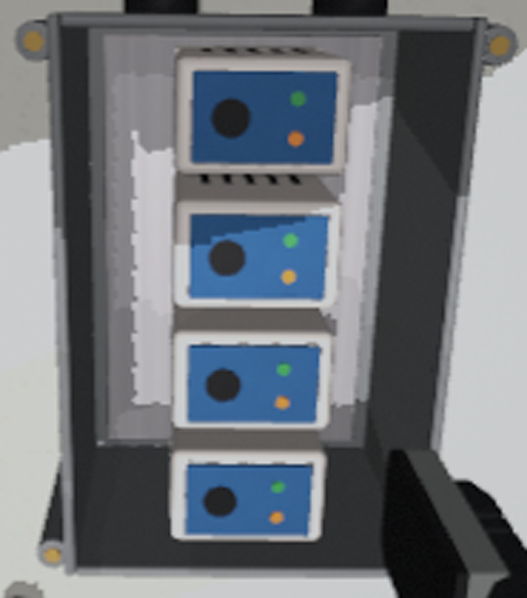

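Run:
```python
from h import *
np.set_printoptions(precision=1,suppress=True)
P=(np.array([508.855,177.203,231.218]),Ro.from_matrix(np.eye(3)).as_quat(scalar_first=True))
P=(P[0],pose()[1])
k=[(193,70),(338,74),(333,165),(192,162),(190,212),(329,212),(326,300),(189,299),(188,345),(321,347),(319,425),(188,424),(187,463),(310,465),(307,536),(185,532)]
b=back("wrist",uncrop(k,2.85,(195,85)),98,pose=P).reshape(4,4,3)
c=b.mean(1);print(c); 
for m in b: print(np.linalg.norm(m[1]-m[0]),np.linalg.norm(m[2]-m[3]),np.linalg.norm(m[3]-m[0]),np.degrees(np.arctan2(*(m[1]-m[0]+m[2]-m[3])[[1,0]])))
v=c[0]-c[3];print(np.linalg.norm(v)/3,np.degrees(np.arctan2(v[1],v[0])),c.mean(0))
```

```text
[[545.2 218.   98. ]
 [537.4 175.3  98. ]
 [529.5 131.2  98. ]
 [521.   88.9  98. ]]
43.47749012030918 43.58455467381322 27.585596618861132 -11.244303471540206
43.653009515175846 44.39252417104986 28.716380366175468 -10.09879144023069
43.84701733113043 44.46023441649736 28.644512915772385 -10.58647301411382
42.397155487487524 43.268588964449776 27.290989499731353 -11.499003864744294
43.77725809174027 79.38522511365352 [533.3 153.4  98. ]
```

Run:
```python
from h import *
np.set_printoptions(precision=3,suppress=True)
print(plan([545.5,218.4,231],np.radians(-10.5)))
```

```text
(array([  0.223,  28.952, -46.937]), array([0.01, 0.  , 0.  ]), array([  0.23 ,  28.48 , -47.226]))
```

jog_arm(
  increments=[
    {"rx":0.01,"ry":0,"rz":0,"x":0,"y":14,"z":-23,"hand":72},
    {"rx":0,"ry":0,"rz":0,"x":0,"y":14.5,"z":-24,"hand":72},
    {"rx":0,"ry":0,"rz":0,"x":30,"y":0,"z":0,"hand":72},
    {"rx":0,"ry":0,"rz":0,"x":40,"y":0,"z":0,"hand":72},
    {"rx":0,"ry":0,"rz":0,"x":0,"y":0,"z":0,"hand":72},
  ],
)

```text
time_s: 3.12
eef_pos: [544.1, 218.1, 159.0]
ee_rot: [-0.451, -0.542, -0.453, 0.546]
force: [0.6, -0.1, 0.8]
grip_width: 0.847
```

Run:
```python
from h import *
np.set_printoptions(precision=3,suppress=True)
print(pose(),plan([545.5,218.4,55],np.radians(-10.5)))
im=capture("wrist"); cv2.imwrite("pics/w3b.png",cv2.resize(im[:,:,::-1],(768,576),interpolation=cv2.INTER_CUBIC))
```

```text
(array([544.093, 218.057, 158.962]), array([-0.451, -0.542, -0.453,  0.546])) (array([103.952,   1.875,  -0.811]), array([-0.001,  0.002,  0.005]), array([103.962,   1.321,  -0.594]))
```

View pics/w3b.png

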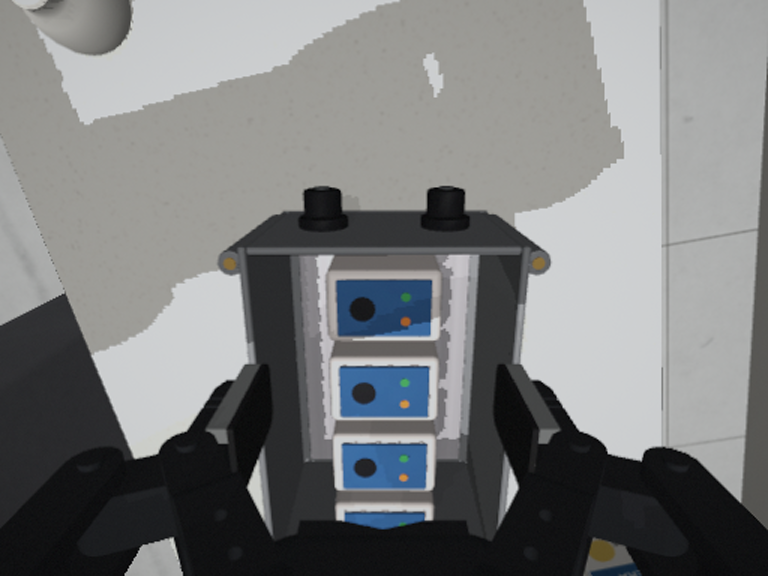

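jog_arm(
  increments=[
    {"rx":0,"ry":0,"rz":0,"x":30,"y":1,"z":-0.5,"hand":72},
    {"rx":0,"ry":0,"rz":0,"x":35,"y":0,"z":0,"hand":72},
    {"rx":0,"ry":0,"rz":0,"x":30,"y":0,"z":0,"hand":72},
    {"rx":0,"ry":0,"rz":0,"x":9,"y":0,"z":0,"hand":72},
    {"rx":0,"ry":0,"rz":0,"x":0,"y":0,"z":0,"hand":72},
  ],
)

```text
time_s: 3.8
eef_pos: [547.3, 218.7, 58.7]
ee_rot: [0.452, 0.545, 0.451, -0.544]
force: [-0.0, 0.0, -0.1]
grip_width: 0.839
```

jog_arm(
  increments=[
    {"rx":0,"ry":0,"rz":0,"x":0,"y":0,"z":0,"hand":60},
    {"rx":0,"ry":0,"rz":0,"x":0,"y":0,"z":0,"hand":45},
    {"rx":0,"ry":0,"rz":0,"x":0,"y":0,"z":0,"hand":45},
    {"rx":0,"ry":0,"rz":0,"x":0,"y":0,"z":0,"hand":45},
  ],
  force=20,
)

```text
time_s: 4.3
eef_pos: [546.8, 218.9, 58.9]
ee_rot: [0.452, 0.545, 0.451, -0.544]
force: [-3.4, -0.6, 5.6]
grip_width: 0.631
```

jog_arm(
  increments=[
    {"rx":0,"ry":0,"rz":0,"x":-1.5,"y":0,"z":0,"hand":45},
    {"rx":0,"ry":0,"rz":0,"x":-1.5,"y":0,"z":0,"hand":45},
    {"rx":0,"ry":0,"rz":0,"x":0,"y":0,"z":0,"hand":45},
  ],
)

```text
time_s: 4.68
eef_pos: [546.5, 218.6, 59.7]
ee_rot: [-0.451, -0.544, -0.451, 0.544]
force: [3.5, 1.4, -11.9]
grip_width: 0.627
```

jog_arm(
  increments=[
    {"rx":0,"ry":0,"rz":0,"x":3,"y":0,"z":0,"hand":45},
    {"rx":0,"ry":0,"rz":0,"x":0,"y":0,"z":0,"hand":72},
    {"rx":0,"ry":0,"rz":0,"x":0,"y":0,"z":0,"hand":72},
    {"rx":0,"ry":0,"rz":0,"x":0,"y":0,"z":0,"hand":72},
  ],
)

```text
time_s: 5.18
eef_pos: [546.5, 218.6, 57.4]
ee_rot: [0.451, 0.544, 0.451, -0.544]
force: [0.0, -0.2, 0.7]
grip_width: 0.844
```

Run:
```python
from h import *
np.set_printoptions(precision=3,suppress=True)
print(pose(),sense()['force'],sense()['grip_width'],plan([537.4,175.2,57],np.radians(-10.5)))
```

```text
(array([546.531, 218.592,  57.432]), array([ 0.451,  0.544,  0.451, -0.544])) [ 0.031 -0.248  0.734] 0.8441974302245052 (array([ 0.43 , -0.95 , 44.332]), array([-0.003, -0.   , -0.   ]), array([ 0.432, -1.071, 44.329]))
```

jog_arm(
  increments=[
    {"rx":0,"ry":0,"rz":0,"x":0,"y":-0.5,"z":22,"hand":72},
    {"rx":0,"ry":0,"rz":0,"x":0,"y":-0.5,"z":22,"hand":72},
    {"rx":0,"ry":0,"rz":0,"x":0,"y":0,"z":0,"hand":72},
    {"rx":0,"ry":0,"rz":0,"x":0,"y":0,"z":0,"hand":60},
    {"rx":0,"ry":0,"rz":0,"x":0,"y":0,"z":0,"hand":45},
  ],
)

```text
time_s: 5.8
eef_pos: [537.5, 175.9, 57.4]
ee_rot: [0.452, 0.544, 0.451, -0.544]
force: [-1.6, -0.1, 2.3]
grip_width: 0.627
```

jog_arm(
  increments=[
    {"rx":0,"ry":0,"rz":0,"x":0,"y":0,"z":0,"hand":45},
    {"rx":0,"ry":0,"rz":0,"x":0,"y":0,"z":0,"hand":45},
    {"rx":0,"ry":0,"rz":0,"x":0,"y":0,"z":0,"hand":45},
  ],
)

```text
time_s: 6.18
eef_pos: [537.4, 175.8, 57.4]
ee_rot: [0.451, 0.544, 0.451, -0.544]
force: [-0.7, 0.6, 2.7]
grip_width: 0.631
```

jog_arm(
  increments=[
    {"rx":0,"ry":0,"rz":0,"x":-1.5,"y":0,"z":0,"hand":45},
    {"rx":0,"ry":0,"rz":0,"x":-1.5,"y":0,"z":0,"hand":45},
    {"rx":0,"ry":0,"rz":0,"x":0,"y":0,"z":0,"hand":45},
  ],
)

```text
time_s: 6.55
eef_pos: [536.6, 175.6, 58.4]
ee_rot: [-0.451, -0.544, -0.452, 0.545]
force: [3.9, 2.9, -18.1]
grip_width: 0.629
```

jog_arm(
  increments=[
    {"rx":0,"ry":0,"rz":0,"x":3,"y":0,"z":0,"hand":45},
    {"rx":0,"ry":0,"rz":0,"x":0,"y":0,"z":0,"hand":72},
    {"rx":0,"ry":0,"rz":0,"x":0,"y":0,"z":0,"hand":72},
    {"rx":0,"ry":0,"rz":0,"x":0,"y":0,"z":0,"hand":72},
  ],
)

```text
time_s: 7.05
eef_pos: [537.5, 175.5, 57.6]
ee_rot: [0.452, 0.544, 0.451, -0.544]
force: [0.1, 0.5, 0.4]
grip_width: 0.84
```

Run:
```python
from h import *
np.set_printoptions(precision=3,suppress=True)
print(pose(),sense()['force'],sense()['grip_width'],plan([529.3,131.9,57],np.radians(-10.5)))
```

```text
(array([537.55 , 175.523,  57.595]), array([ 0.452,  0.544,  0.451, -0.544])) [0.114 0.508 0.426] 0.8401024267842208 (array([ 0.588, -0.039, 44.396]), array([-0.003, -0.   , -0.001]), array([ 0.595, -0.162, 44.396]))
```

jog_arm(
  increments=[
    {"rx":0,"ry":0,"rz":0,"x":0,"y":0,"z":22,"hand":72},
    {"rx":0,"ry":0,"rz":0,"x":0,"y":0,"z":22,"hand":72},
    {"rx":0,"ry":0,"rz":0,"x":0,"y":0,"z":0,"hand":72},
    {"rx":0,"ry":0,"rz":0,"x":0,"y":0,"z":0,"hand":60},
    {"rx":0,"ry":0,"rz":0,"x":0,"y":0,"z":0,"hand":45},
  ],
)

```text
time_s: 7.68
eef_pos: [529.3, 132.9, 57.4]
ee_rot: [0.452, 0.544, 0.452, -0.544]
force: [-1.4, -0.3, 1.8]
grip_width: 0.63
```

jog_arm(
  increments=[
    {"rx":0,"ry":0,"rz":0,"x":0,"y":0,"z":0,"hand":45},
    {"rx":0,"ry":0,"rz":0,"x":0,"y":0,"z":0,"hand":45},
    {"rx":0,"ry":0,"rz":0,"x":0,"y":0,"z":0,"hand":45},
  ],
)

```text
time_s: 8.05
eef_pos: [529.3, 132.7, 57.5]
ee_rot: [0.451, 0.544, 0.452, -0.544]
force: [-0.7, 3.0, 3.1]
grip_width: 0.633
```

jog_arm(
  increments=[
    {"rx":0,"ry":0,"rz":0,"x":-1.5,"y":0,"z":0,"hand":45},
    {"rx":0,"ry":0,"rz":0,"x":-1.5,"y":0,"z":0,"hand":45},
    {"rx":0,"ry":0,"rz":0,"x":0,"y":0,"z":0,"hand":45},
  ],
)

```text
time_s: 8.43
eef_pos: [529.2, 132.1, 60.2]
ee_rot: [-0.451, -0.544, -0.451, 0.544]
force: [-0.3, 0.4, -1.9]
grip_width: 0.626
```

jog_arm(
  increments=[
    {"rx":0,"ry":0,"rz":0,"x":0,"y":0,"z":0,"hand":45},
    {"rx":0,"ry":0,"rz":0,"x":-5,"y":0,"z":0,"hand":45},
    {"rx":0,"ry":0,"rz":0,"x":-10,"y":0,"z":0,"hand":45},
    {"rx":0,"ry":0,"rz":0,"x":-15,"y":0,"z":0,"hand":45},
    {"rx":0,"ry":0,"rz":0,"x":0,"y":0,"z":0,"hand":45},
  ],
  force=40,
)

```text
time_s: 9.05
eef_pos: [530.1, 132.4, 92.0]
ee_rot: [0.452, 0.545, 0.451, -0.543]
force: [-0.7, 0.5, -2.2]
grip_width: 0.627
```

jog_arm(
  increments=[
    {"rx":0,"ry":0,"rz":0,"x":-20,"y":0,"z":0,"hand":45},
    {"rx":0,"ry":0,"rz":0,"x":-30,"y":0,"z":0,"hand":45},
    {"rx":0,"ry":0,"rz":0,"x":-30,"y":0,"z":0,"hand":45},
    {"rx":0,"ry":0,"rz":0,"x":-30,"y":0,"z":0,"hand":45},
    {"rx":0,"ry":0,"rz":0,"x":0,"y":0,"z":0,"hand":45},
  ],
)

```text
time_s: 9.68
eef_pos: [530.0, 132.4, 201.9]
ee_rot: [0.452, 0.545, 0.451, -0.543]
force: [0.2, -0.6, -2.3]
grip_width: 0.63
```

Run:
```python
from h import *
np.set_printoptions(precision=3,suppress=True)
print(pose(),sense()['force'],sense()['grip_width'],plan([500,-127,200],np.radians(4.4)),sense()['joints'])
im=capture("wrist"); cv2.imwrite("pics/w4b.png",cv2.resize(im[:,:,::-1],(768,576),interpolation=cv2.INTER_CUBIC))
im=capture("side"); cv2.imwrite("pics/s4b.png",cv2.resize(im[100:320,180:400,::-1],None,fx=2.7,fy=2.7,interpolation=cv2.INTER_CUBIC))
```

```text
(array([529.97 , 132.354, 201.881]), array([ 0.452,  0.545,  0.451, -0.543])) [ 0.234 -0.632 -2.309] 0.6300901756718005 (array([  1.738,  18.482, 260.426]), array([-0.263, -0.   , -0.004]), array([  1.881, -49.779, 256.291])) [ 0.03   0.381  1.481 -0.     1.275  0.216]
```

View pics/w4b.png

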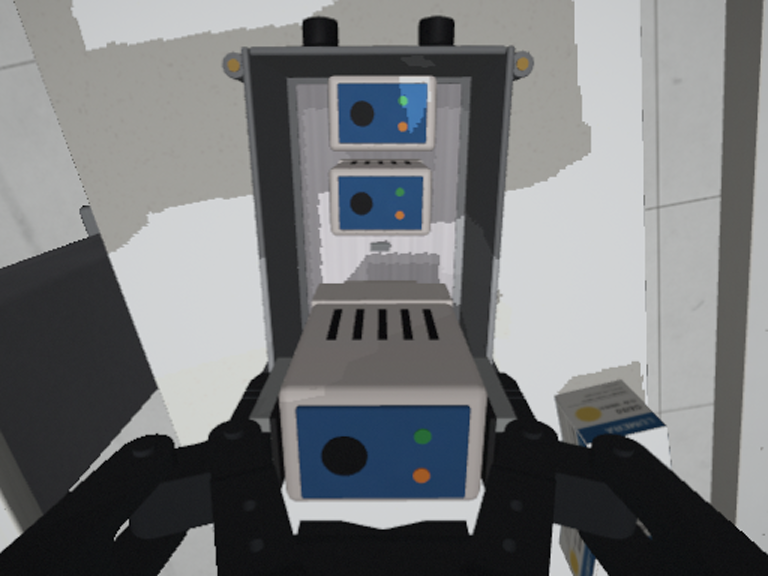

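View pics/s4b.png

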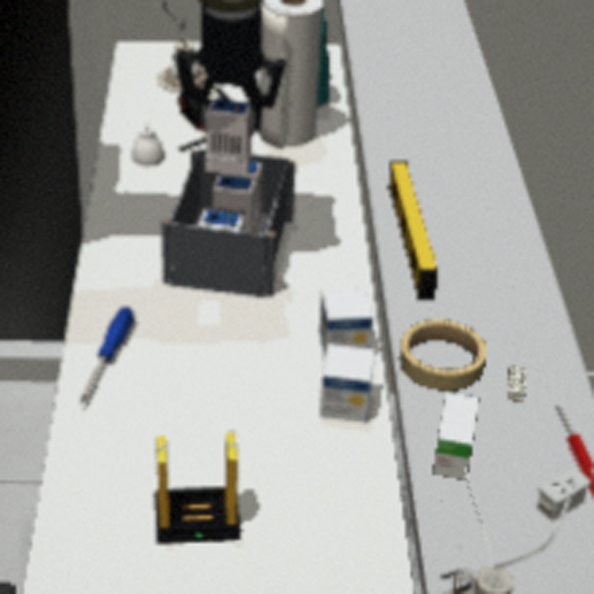

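jog_arm(
  increments=[
    {"rx":0,"ry":0,"rz":0,"x":0,"y":2,"z":25,"hand":45},
    {"rx":0,"ry":0,"rz":0,"x":0,"y":4,"z":50,"hand":45},
    {"rx":0,"ry":0,"rz":0,"x":0,"y":4,"z":50,"hand":45},
    {"rx":0,"ry":0,"rz":0,"x":0,"y":4,"z":50,"hand":45},
    {"rx":0,"ry":0,"rz":0,"x":0,"y":3,"z":50,"hand":45},
  ],
)

```text
time_s: 10.4
eef_pos: [503.4, -93.3, 198.6]
ee_rot: [-0.451, -0.544, -0.452, 0.545]
force: [0.4, -0.4, -2.5]
grip_width: 0.625
```

jog_arm(
  increments=[
    {"rx":0,"ry":0,"rz":0,"x":0,"y":1,"z":35,"hand":45},
    {"rx":-0.09,"ry":0,"rz":0,"x":0,"y":0,"z":0,"hand":45},
    {"rx":-0.09,"ry":0,"rz":0,"x":0,"y":0,"z":0,"hand":45},
    {"rx":-0.08,"ry":0,"rz":0,"x":0,"y":0,"z":0,"hand":45},
    {"rx":0,"ry":0,"rz":0,"x":0,"y":0,"z":0,"hand":45},
  ],
)

```text
time_s: 11.02
eef_pos: [498.3, -126.3, 198.9]
ee_rot: [0.517, 0.481, 0.519, -0.482]
force: [-0.8, -0.3, -1.4]
grip_width: 0.626
```

Run:
```python
from h import *
np.set_printoptions(precision=3,suppress=True)
print(pose(),sense()['force'],sense()['grip_width'],plan([500,-127,50],np.radians(4.4)),sense()['joints'])
im=capture("top"); cv2.imwrite("pics/t5.png",im[:,:,::-1])
im=capture("wrist"); cv2.imwrite("pics/w5.png",im[:,:,::-1])
```

```text
(array([ 498.331, -126.333,  198.875]), array([ 0.517,  0.481,  0.519, -0.482])) [-0.752 -0.26  -1.359] 0.6263911059567348 (array([148.87 ,   1.94 ,   0.977]), array([-0.004, -0.001,  0.002]), array([148.875,   1.613,   0.793])) [-0.476  0.318  1.578 -0.     1.248 -0.55 ]
```

View pics/t5.png

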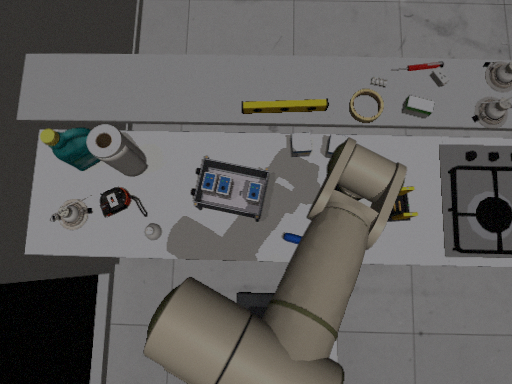

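View pics/w5.png

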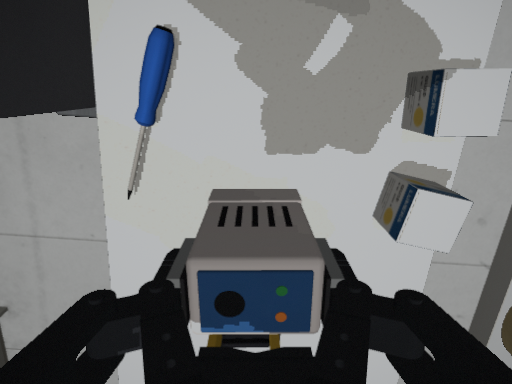

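jog_arm(
  increments=[
    {"rx":0,"ry":0,"rz":0,"x":25,"y":1,"z":0,"hand":45},
    {"rx":0,"ry":0,"rz":0,"x":40,"y":1,"z":0,"hand":45},
    {"rx":0,"ry":0,"rz":0,"x":40,"y":0,"z":0,"hand":45},
    {"rx":0,"ry":0,"rz":0,"x":30,"y":0,"z":0,"hand":45},
    {"rx":0,"ry":0,"rz":0,"x":0,"y":0,"z":0,"hand":45},
  ],
)

```text
time_s: 11.75
eef_pos: [499.6, -125.8, 63.5]
ee_rot: [0.516, 0.481, 0.519, -0.482]
force: [-0.2, -0.4, -0.9]
grip_width: 0.625
```

Run:
```python
from h import *
np.set_printoptions(precision=3,suppress=True)
print(pose(),sense()['force'],plan([500,-127,50],np.radians(4.4)))
P=(np.array([ 498.331, -126.333,  198.875]), np.array([ 0.517,  0.481,  0.519, -0.482]))
print(back("wrist",[(130,197),(145,120),(172,30),(395,225)],5,pose=P))
```

```text
(array([ 499.646, -125.813,   63.505]), array([ 0.516,  0.481,  0.519, -0.482])) [-0.213 -0.428 -0.914] (array([13.501,  0.32 ,  1.242]), array([-0.004, -0.002,  0.004]), array([13.505,  0.262,  1.21 ]))
[[ 359.641 -176.507    5.   ]
 [ 379.519  -88.934    5.   ]
 [ 408.415   -0.875    5.   ]
 [ 666.949 -188.196    5.   ]]
```

jog_arm(
  increments=[
    {"rx":0,"ry":0,"rz":0,"x":7,"y":0,"z":0,"hand":45},
    {"rx":0,"ry":0,"rz":0,"x":4,"y":0,"z":0,"hand":45},
    {"rx":0,"ry":0,"rz":0,"x":1.5,"y":0,"z":0,"hand":45},
    {"rx":0,"ry":0,"rz":0,"x":0,"y":0,"z":0,"hand":45},
    {"rx":0,"ry":0,"rz":0,"x":0,"y":0,"z":0,"hand":45},
  ],
)

```text
time_s: 12.38
eef_pos: [501.0, -126.5, 53.0]
ee_rot: [0.518, 0.481, 0.518, -0.481]
force: [-0.0, 0.2, -2.1]
grip_width: 0.628
```

jog_arm(
  increments=[
    {"rx":0,"ry":0,"rz":0,"x":1.5,"y":0,"z":0,"hand":45},
    {"rx":0,"ry":0,"rz":0,"x":1,"y":0,"z":0,"hand":45},
    {"rx":0,"ry":0,"rz":0,"x":0,"y":0,"z":0,"hand":45},
    {"rx":0,"ry":0,"rz":0,"x":0,"y":0,"z":0,"hand":45},
  ],
)

```text
time_s: 12.88
eef_pos: [500.8, -126.4, 50.3]
ee_rot: [0.518, 0.481, 0.518, -0.481]
force: [-0.1, 0.2, -1.8]
grip_width: 0.624
```

jog_arm(
  increments=[
    {"rx":0,"ry":0,"rz":0,"x":1,"y":0,"z":0,"hand":45},
    {"rx":0,"ry":0,"rz":0,"x":0,"y":0,"z":0,"hand":45},
    {"rx":0,"ry":0,"rz":0,"x":0,"y":0,"z":0,"hand":45},
  ],
)

```text
time_s: 13.25
eef_pos: [500.9, -126.5, 49.5]
ee_rot: [0.518, 0.481, 0.518, -0.481]
force: [-1.8, 0.2, 2.9]
grip_width: 0.629
```

jog_arm(
  increments=[
    {"rx":0,"ry":0,"rz":0,"x":0,"y":0,"z":0,"hand":57},
    {"rx":0,"ry":0,"rz":0,"x":0,"y":0,"z":0,"hand":72},
    {"rx":0,"ry":0,"rz":0,"x":0,"y":0,"z":0,"hand":72},
    {"rx":0,"ry":0,"rz":0,"x":0,"y":0,"z":0,"hand":72},
    {"rx":0,"ry":0,"rz":0,"x":0,"y":0,"z":0,"hand":72},
  ],
)

```text
time_s: 13.88
eef_pos: [500.8, -126.4, 49.3]
ee_rot: [0.518, 0.481, 0.518, -0.481]
force: [0.0, 1.1, 0.2]
grip_width: 0.84
```

jog_arm(
  increments=[
    {"rx":0,"ry":0,"rz":0,"x":-10,"y":0,"z":0,"hand":72},
    {"rx":0,"ry":0,"rz":0,"x":-25,"y":0,"z":0,"hand":72},
    {"rx":0,"ry":0,"rz":0,"x":-40,"y":0,"z":0,"hand":72},
    {"rx":0,"ry":0,"rz":0,"x":-40,"y":0,"z":0,"hand":72},
    {"rx":0,"ry":0,"rz":0,"x":-30,"y":0,"z":0,"hand":72},
  ],
)

```text
time_s: 14.5
eef_pos: [501.0, -126.5, 196.8]
ee_rot: [0.519, 0.481, 0.517, -0.481]
force: [0.1, 0.6, -0.4]
grip_width: 0.842
```

Run:
```python
from h import *
np.set_printoptions(precision=3,suppress=True)
print(pose(),sense()['force'],sense()['grip_width'])
im=capture("wrist"); cv2.imwrite("pics/w6.png",cv2.resize(im[:,:,::-1],(768,576),interpolation=cv2.INTER_CUBIC))
```

```text
(array([ 501.006, -126.46 ,  196.825]), array([ 0.519,  0.481,  0.517, -0.481])) [ 0.069  0.644 -0.435] 0.8420128699871419
```

View pics/w6.png

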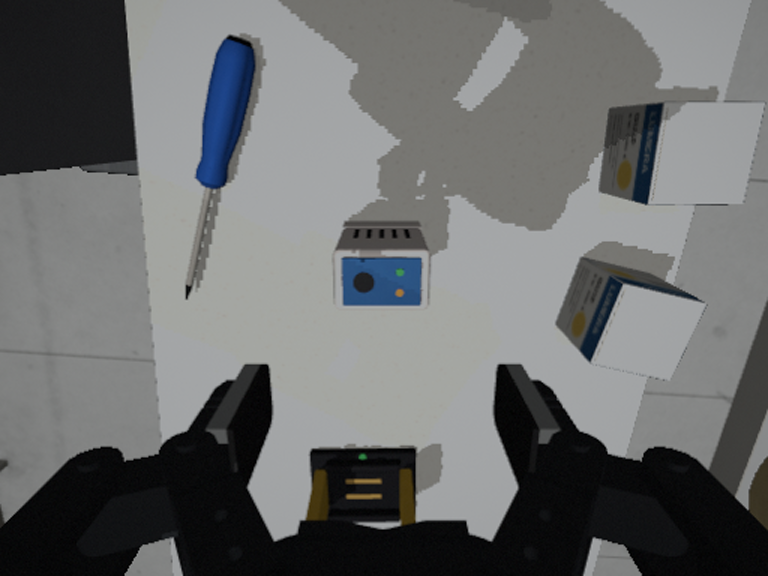

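Run:
```python
from h import *
np.set_printoptions(precision=2,suppress=True)
P=(np.array([501.006,-126.46,196.825]),pose()[1])
b=back("wrist",uncrop([(342,257),(420,257),(421,307),(342,306)],1.5,(0,0)),90,pose=P)
print(b,b.mean(0)); v=b[1]-b[0]+b[2]-b[3];print(np.degrees(np.arctan2(v[1],v[0])))
print(plan([501,-320,205],np.radians(4.4)))
```

```text
[[ 479.24 -115.42   90.  ]
 [ 521.72 -112.31   90.  ]
 [ 525.19 -141.34   90.  ]
 [ 480.62 -143.97   90.  ]] [ 501.69 -128.26   90.  ]
3.7737808150190757
(array([ -3.96, -15.51, 192.37]), array([-0.  ,  0.  , -0.01]), array([ -4.65, -16.04, 192.31]))
```

jog_arm(
  increments=[
    {"rx":0,"ry":0,"rz":0,"x":-5,"y":0,"z":40,"hand":72},
    {"rx":0,"ry":0,"rz":0,"x":-3,"y":3,"z":50,"hand":72},
    {"rx":0,"ry":0,"rz":0,"x":0,"y":6,"z":50,"hand":72},
    {"rx":0,"ry":0,"rz":0,"x":0,"y":6,"z":50,"hand":72},
    {"rx":0,"ry":0,"rz":0,"x":0,"y":0,"z":0,"hand":72},
  ],
)

```text
time_s: 15.18
eef_pos: [529.5, -317.5, 201.9]
ee_rot: [0.517, 0.482, 0.517, -0.482]
force: [-0.1, 1.1, -0.3]
grip_width: 0.838
```

jog_arm(
  increments=[
    {"rx":0,"ry":0,"rz":0,"x":0,"y":0,"z":0,"hand":72},
  ],
)

```text
time_s: 15.3
eef_pos: [529.7, -314.3, 202.5]
ee_rot: [0.518, 0.481, 0.518, -0.481]
force: [-0.5, 0.9, 0.2]
grip_width: 0.845
```

Run:
```python
from h import *
np.set_printoptions(precision=4,suppress=True)
print(sense()['dq'])
P=pose();print(P); np.savez("p7.npz",p=P[0],q=P[1])
im=capture("wrist"); cv2.imwrite("pics/w7.png",im[:,:,::-1]); cv2.imwrite("pics/w7b.png",cv2.resize(im[:,:,::-1],(768,576),interpolation=cv2.INTER_CUBIC))
```

```text
[ 0.0182 -0.0143  0.01   -0.0002 -0.003  -0.0006]
(array([ 529.728 , -314.2696,  202.4836]), array([ 0.5181,  0.4812,  0.5183, -0.4811]))
```

View pics/w7b.png

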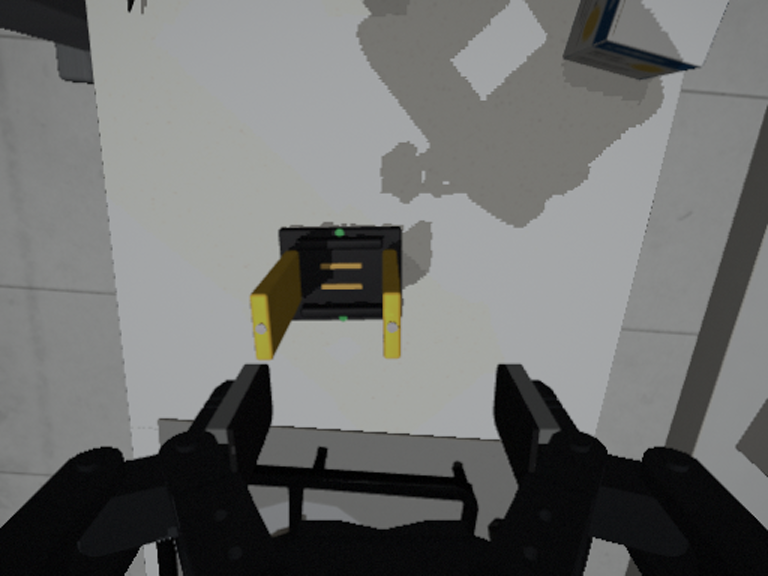

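Run:
```python
import cv2
im=cv2.imread("pics/w7.png")
cv2.imwrite("pics/w7c.png",cv2.resize(im[145:245,160:290],None,fx=6,fy=6,interpolation=cv2.INTER_CUBIC))
```

```text
(no output)
```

View pics/w7c.png

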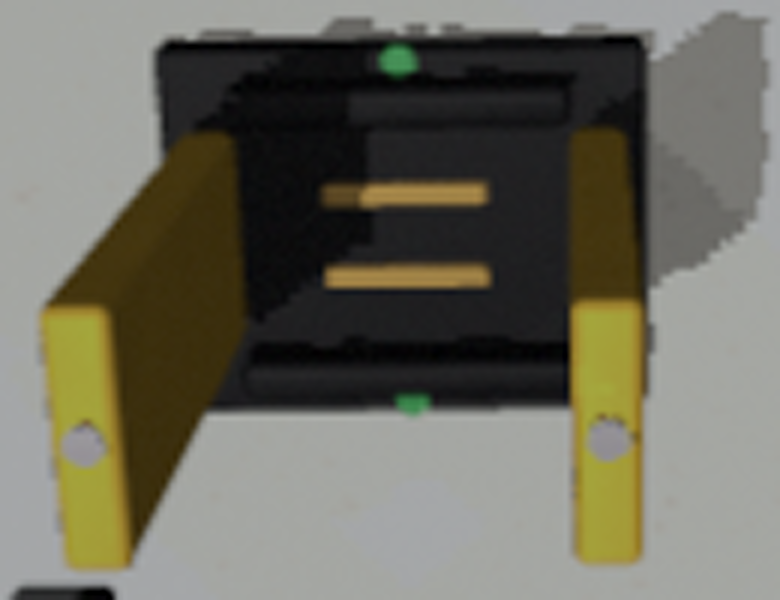

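Run:
```python
from h import *
np.set_printoptions(precision=2,suppress=True)
d=np.load("p7.npz");P=(d['p'],d['q'])
f=lambda k,z:back("wrist",uncrop(k,6,(160,145)),z,pose=P)
ang=lambda v:np.degrees(np.arctan2(v[1],v[0]))
s=f([(83,445),(609,439)],106);print(s,s.mean(0),ang(s[1]-s[0]),np.linalg.norm(s[1]-s[0]))
k=f([(45,308),(108,308),(130,568),(68,568),(573,302),(640,302),(641,562),(577,562)],106)
L,R=k[:4].mean(0),k[4:].mean(0);print(k,(L+R)/2,ang(R-L),np.linalg.norm(R-L))
c=f([(322,194),(488,194),(325,276),(490,276)],8);print(c,c.mean(0),ang(c[1]-c[0]))
g=f([(398,60),(412,403)],12);print(g,g.mean(0),ang(g[0]-g[1]))
```

```text
[[ 465.08 -343.94  106.  ]
 [ 537.14 -337.63  106.  ]] [ 501.11 -340.78  106.  ] 5.008080470678581 72.34190423806295
[[ 460.08 -324.33  106.  ]
 [ 468.52 -323.69  106.  ]
 [ 471.58 -362.24  106.  ]
 [ 462.88 -362.9   106.  ]
 [ 530.72 -318.17  106.  ]
 [ 539.68 -317.5   106.  ]
 [ 543.13 -355.92  106.  ]
 [ 534.17 -356.59  106.  ]] [ 501.35 -340.17  106.  ] 5.016026302140471 71.43658068565377
[[ 485.25 -334.      8.  ]
 [ 515.97 -331.69    8.  ]
 [ 486.36 -349.97    8.  ]
 [ 517.33 -347.65    8.  ]] [ 501.23 -340.83    8.  ] 4.288496471419757
[[ 498.45 -306.89   12.  ]
 [ 504.19 -372.79   12.  ]] [ 501.32 -339.84   12.  ] 94.97360154263342
```

Run:
```python
from h import *
np.set_printoptions(precision=3,suppress=True)
print(pose(),plan([501.2,-127.5,200],np.radians(-85.7)))
```

```text
(array([ 529.85 , -313.873,  202.63 ]), array([ 0.518,  0.481,  0.518, -0.481])) (array([   2.655,  -14.654, -187.992]), array([ 1.57, -0.  ,  0.  ]), array([   2.63 , -187.997,   14.595]))
```

jog_arm(
  increments=[
    {"rx":0,"ry":0,"rz":0,"x":0,"y":-3,"z":-38,"hand":72},
    {"rx":0,"ry":0,"rz":0,"x":0,"y":-4,"z":-50,"hand":72},
    {"rx":0,"ry":0,"rz":0,"x":0,"y":-4,"z":-50,"hand":72},
    {"rx":0,"ry":0,"rz":0,"x":0,"y":-4,"z":-50,"hand":72},
    {"rx":0.17,"ry":0,"rz":0,"x":0,"y":0,"z":0,"hand":72},
  ],
)

```text
time_s: 15.98
eef_pos: [500.3, -124.5, 203.2]
ee_rot: [0.476, 0.523, 0.476, -0.523]
force: [0.2, -0.9, -0.0]
grip_width: 0.842
```

jog_arm(
  increments=[
    {"rx":0.17,"ry":0,"rz":0,"x":0,"y":0,"z":0,"hand":72},
    {"rx":0.17,"ry":0,"rz":0,"x":0,"y":0,"z":0,"hand":72},
    {"rx":0.17,"ry":0,"rz":0,"x":0,"y":0,"z":0,"hand":72},
    {"rx":0.17,"ry":0,"rz":0,"x":0,"y":0,"z":0,"hand":72},
    {"rx":0.17,"ry":0,"rz":0,"x":0,"y":0,"z":0,"hand":72},
  ],
)

```text
time_s: 16.6
eef_pos: [500.7, -127.2, 202.8]
ee_rot: [0.216, 0.673, 0.216, -0.673]
force: [0.5, 0.1, 0.3]
grip_width: 0.841
```

jog_arm(
  increments=[
    {"rx":0.17,"ry":0,"rz":0,"x":0,"y":0,"z":0,"hand":72},
    {"rx":0.17,"ry":0,"rz":0,"x":0,"y":0,"z":0,"hand":72},
    {"rx":0.17,"ry":0,"rz":0,"x":0,"y":0,"z":0,"hand":72},
    {"rx":0.04,"ry":0,"rz":0,"x":0,"y":0,"z":0,"hand":65},
    {"rx":0,"ry":0,"rz":0,"x":0,"y":0,"z":0,"hand":65},
  ],
)

```text
time_s: 17.23
eef_pos: [500.8, -127.5, 202.8]
ee_rot: [0.027, 0.707, 0.027, -0.706]
force: [-1.0, 0.2, -0.2]
grip_width: 0.762
```

Run:
```python
from h import *
np.set_printoptions(precision=3,suppress=True)
P=pose();print(P,sense()['joints'],sense()['grip_width']); np.savez("p8.npz",p=P[0],q=P[1])
im=capture("wrist"); cv2.imwrite("pics/w8.png",im[:,:,::-1]); cv2.imwrite("pics/w8b.png",cv2.resize(im[:,:,::-1],(768,576),interpolation=cv2.INTER_CUBIC))
print(plan([501.2,-127.5,200],np.radians(-85.7)))
```

```text
(array([ 500.771, -127.486,  202.757]), array([ 0.027,  0.707,  0.027, -0.706])) [-0.476  0.318  1.567  0.     1.256  1.018] 0.7622174279411174
(array([ 2.667, -0.097, -0.39 ]), array([ 0.002, -0.   , -0.   ]), array([ 2.667, -0.098, -0.391]))
```

View pics/w8b.png

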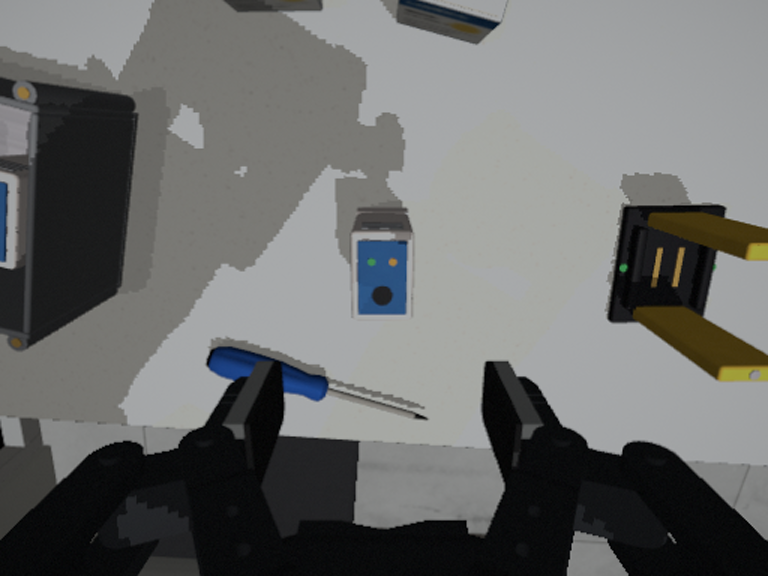

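Run:
```python
import cv2
im=cv2.imread("pics/w8.png")
cv2.imwrite("pics/w8c.png",cv2.resize(im[135:225,215:300],None,fx=6.6,fy=6.6,interpolation=cv2.INTER_CUBIC))
```

```text
(no output)
```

View pics/w8c.png

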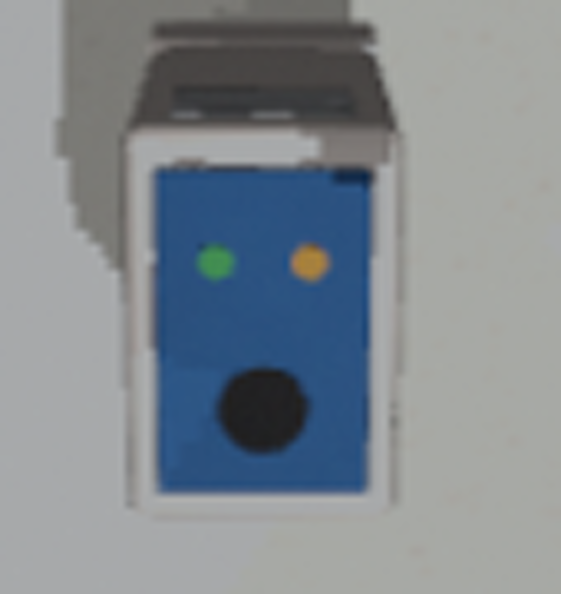

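Run:
```python
from h import *
np.set_printoptions(precision=2,suppress=True)
d=np.load("p8.npz");P=(d['p'],d['q'])
b=back("wrist",uncrop([(154,167),(372,169),(367,494),(158,494)],6.6,(215,135)),90,pose=P)
print(b,b.mean(0)); v=b[0]-b[3]+b[1]-b[2];print(np.degrees(np.arctan2(v[1],v[0])))
b=back("wrist",uncrop([(127,130),(398,130),(395,512),(130,508)],6.6,(215,135)),88,pose=P)
print(b,b.mean(0)); v=b[0]-b[3]+b[1]-b[2];print(np.degrees(np.arctan2(v[1],v[0])))
```

```text
[[ 522.13 -112.58   90.  ]
 [ 523.98 -139.91   90.  ]
 [ 480.31 -143.32   90.  ]
 [ 478.19 -115.78   90.  ]] [ 501.15 -127.9    90.  ]
4.3126041824552335
[[ 526.16 -108.83   88.  ]
 [ 528.79 -142.85   88.  ]
 [ 477.25 -147.45   88.  ]
 [ 475.11 -112.13   88.  ]] [ 501.83 -127.82   88.  ]
4.40357041110298
```

jog_arm(
  increments=[
    {"rx":0,"ry":0,"rz":0,"x":25,"y":0,"z":-0.4,"hand":65},
    {"rx":0,"ry":0,"rz":0,"x":40,"y":0.3,"z":0,"hand":65},
    {"rx":0,"ry":0,"rz":0,"x":40,"y":0,"z":0,"hand":65},
    {"rx":0,"ry":0,"rz":0,"x":30,"y":0,"z":0,"hand":65},
    {"rx":0,"ry":0,"rz":0,"x":15,"y":0,"z":0,"hand":65},
  ],
)

```text
time_s: 17.9
eef_pos: [500.9, -128.1, 51.2]
ee_rot: [-0.027, -0.706, -0.027, 0.707]
force: [-0.3, 1.4, -0.2]
grip_width: 0.764
```

jog_arm(
  increments=[
    {"rx":0,"ry":0,"rz":0,"x":0,"y":0,"z":0,"hand":55},
    {"rx":0,"ry":0,"rz":0,"x":0,"y":0,"z":0,"hand":45},
    {"rx":0,"ry":0,"rz":0,"x":0,"y":0,"z":0,"hand":38},
    {"rx":0,"ry":0,"rz":0,"x":0,"y":0,"z":0,"hand":28},
    {"rx":0,"ry":0,"rz":0,"x":0,"y":0,"z":0,"hand":28},
  ],
  force=40,
)

```text
time_s: 18.52
eef_pos: [501.9, -128.7, 53.3]
ee_rot: [0.027, 0.707, 0.026, -0.706]
force: [0.3, 1.9, 6.2]
grip_width: 0.42
```

jog_arm(
  increments=[
    {"rx":0,"ry":0,"rz":0,"x":-10,"y":0,"z":0,"hand":28},
    {"rx":0,"ry":0,"rz":0,"x":-25,"y":0,"z":0,"hand":28},
    {"rx":0,"ry":0,"rz":0,"x":-40,"y":0,"z":0,"hand":28},
    {"rx":0,"ry":0,"rz":0,"x":-40,"y":0,"z":0,"hand":28},
    {"rx":0,"ry":0,"rz":0,"x":-30,"y":0,"z":0,"hand":28},
  ],
)

```text
time_s: 19.15
eef_pos: [501.4, -128.8, 199.6]
ee_rot: [0.027, 0.707, 0.026, -0.706]
force: [-0.3, -0.9, -2.7]
grip_width: 0.419
```

Run:
```python
from h import *
np.set_printoptions(precision=3,suppress=True)
P=pose();print(P,sense()['joints'],sense()['force'],sense()['grip_width'])
im=capture("wrist"); cv2.imwrite("pics/w9.png",cv2.resize(im[:,:,::-1],(768,576),interpolation=cv2.INTER_CUBIC))
print(plan([501.3,-340.3,195],np.radians(-85.2)))
```

```text
(array([ 501.404, -128.757,  199.552]), array([ 0.027,  0.707,  0.026, -0.706])) [-0.478  0.323  1.57  -0.     1.247  1.018] [-0.283 -0.9   -2.692] 0.4185279029082055
(array([  8.796, 210.244,  17.209]), array([-0.009, -0.006, -0.004]), array([  8.058, 210.118,  19.022]))
```

View pics/w9.png

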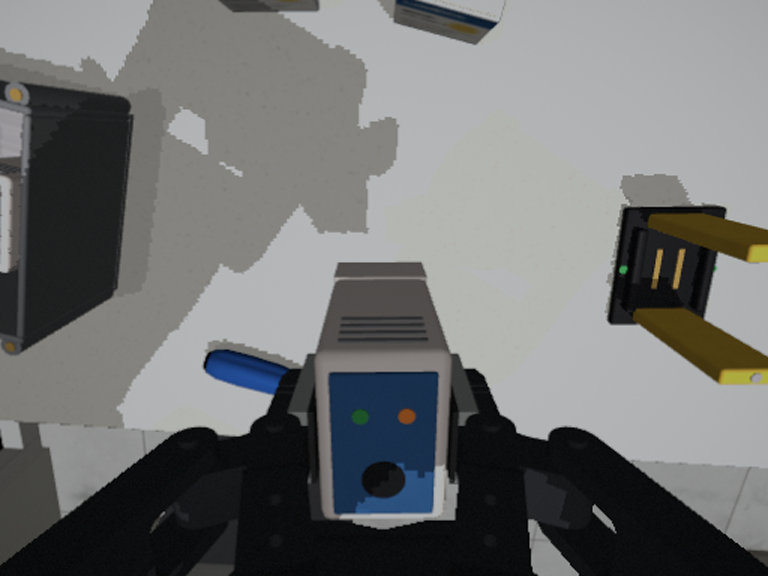

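jog_arm(
  increments=[
    {"rx":-0.009,"ry":-0.005,"rz":-0.004,"x":0,"y":25,"z":2,"hand":28},
    {"rx":0,"ry":0,"rz":0,"x":0,"y":45,"z":4,"hand":28},
    {"rx":0,"ry":0,"rz":0,"x":0,"y":50,"z":4,"hand":28},
    {"rx":0,"ry":0,"rz":0,"x":0,"y":50,"z":4,"hand":28},
    {"rx":0,"ry":0,"rz":0,"x":0,"y":30,"z":3,"hand":28},
  ],
)

```text
time_s: 19.82
eef_pos: [500.3, -331.5, 196.0]
ee_rot: [-0.028, -0.704, -0.031, 0.709]
force: [0.5, 0.8, -0.6]
grip_width: 0.415
```

jog_arm(
  increments=[
    {"rx":0,"ry":0,"rz":0,"x":0,"y":10,"z":1,"hand":28},
    {"rx":0,"ry":0,"rz":0,"x":0,"y":0,"z":0,"hand":28},
    {"rx":0,"ry":0,"rz":0,"x":0,"y":0,"z":0,"hand":28},
  ],
)

```text
time_s: 20.2
eef_pos: [501.0, -338.3, 196.7]
ee_rot: [-0.029, -0.705, -0.031, 0.708]
force: [0.3, 0.2, -0.6]
grip_width: 0.415
```

Run:
```python
from h import *
np.set_printoptions(precision=3,suppress=True)
P=pose();print(P,sense()['joints'],sense()['force'],sense()['grip_width']); np.savez("p10.npz",p=P[0],q=P[1])
im=capture("wrist"); cv2.imwrite("pics/w10.png",im[:,:,::-1]);cv2.imwrite("pics/w10b.png",cv2.resize(im[:,:,::-1],(768,576),interpolation=cv2.INTER_CUBIC))
print(plan([501.3,-340.3,195],np.radians(-85.2)))
```

```text
(array([ 501.034, -338.252,  196.724]), array([-0.029, -0.705, -0.031,  0.708])) [-0.787  0.518  1.287 -0.001  1.342  0.699] [ 0.348  0.221 -0.606] 0.4148961479562733
(array([ 1.816,  2.041, -0.06 ]), array([0.001, 0.005, 0.004]), array([ 1.825,  2.033, -0.053]))
```

View pics/w10b.png

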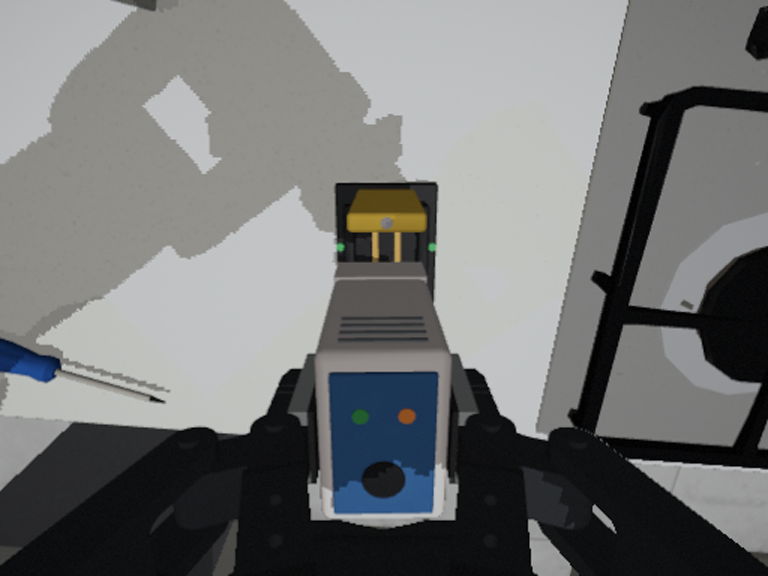

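Run:
```python
from h import *
np.set_printoptions(precision=2,suppress=True)
im=cv2.imread("pics/w10.png");cv2.imwrite("pics/w10c.png",cv2.resize(im[115:200,205:310],None,fx=7,fy=7,interpolation=cv2.INTER_CUBIC))
```

```text
(no output)
```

View pics/w10c.png

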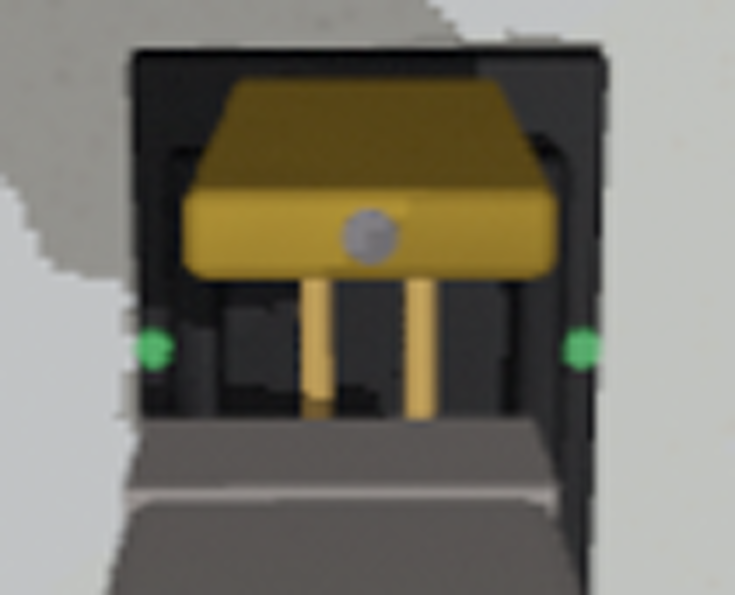

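Run:
```python
from h import *
np.set_printoptions(precision=2,suppress=True)
d=np.load("p10.npz");P=(d['p'],d['q'])
f=lambda k,z:back("wrist",uncrop(k,7,(205,115)),z,pose=P)
print("module bottom edge",f([(138,420),(538,420)],143.4),f([(128,488),(556,488)],151).mean(0))
print("cheek",f([(370,237)],106),f([(184,190),(556,190),(556,278),(184,278)],106).mean(0))
print("base",f([(152,350),(583,350)],12).mean(0), "contacts",f([(316,340),(421,340)],8).mean(0))
print("cradle axis predicted at x=537:", -340.3+36*np.tan(np.radians(4.8)))
```

```text
module bottom edge [[ 524.95 -316.94  143.4 ]
 [ 528.14 -353.68  143.4 ]] [ 522.39 -336.09  151.  ]
cheek [[ 536.71 -337.53  106.  ]] [ 537.  -337.5  106. ]
base [ 501.61 -340.62   12.  ] contacts [ 502.23 -340.75    8.  ]
cradle axis predicted at x=537: -337.2769955378987
```

jog_arm(
  increments=[
    {"rx":0,"ry":0.004,"rz":0.003,"x":0,"y":2.3,"z":-0.8,"hand":28},
    {"rx":0,"ry":0,"rz":0,"x":10,"y":0,"z":0,"hand":28},
    {"rx":0,"ry":0,"rz":0,"x":15,"y":0,"z":0,"hand":28},
    {"rx":0,"ry":0,"rz":0,"x":10,"y":0,"z":0,"hand":28},
    {"rx":0,"ry":0,"rz":0,"x":0,"y":0,"z":0,"hand":28},
  ],
)

```text
time_s: 20.88
eef_pos: [501.4, -341.3, 160.4]
ee_rot: [-0.029, -0.706, -0.031, 0.707]
force: [0.1, 0.2, -2.0]
grip_width: 0.414
```

Run:
```python
from h import *
np.set_printoptions(precision=3,suppress=True)
print(pose(),sense()['force'],plan([501.5,-340.6,160],np.radians(-85.2)))
im=capture("wrist"); cv2.imwrite("pics/w11.png",cv2.resize(im[85:260,150:370,::-1],None,fx=3.4,fy=3.4,interpolation=cv2.INTER_CUBIC))
im=capture("side"); cv2.imwrite("pics/s11.png",cv2.resize(im[190:320,190:330,::-1],None,fx=4.5,fy=4.5,interpolation=cv2.INTER_CUBIC))
```

```text
(array([ 501.424, -341.317,  160.395]), array([-0.029, -0.706, -0.031,  0.707])) [ 0.072  0.174 -2.006] (array([ 0.396, -0.707, -0.137]), array([0.   , 0.002, 0.003]), array([ 0.395, -0.708, -0.136]))
```

View pics/w11.png

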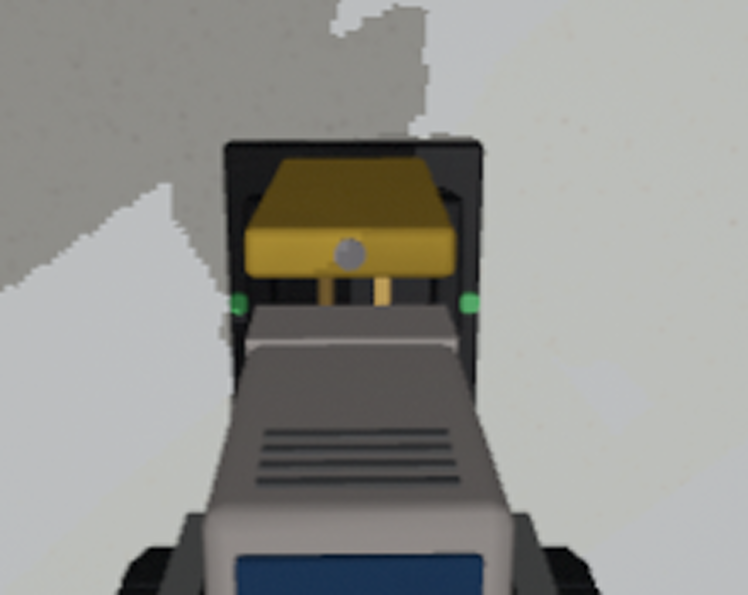

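View pics/s11.png

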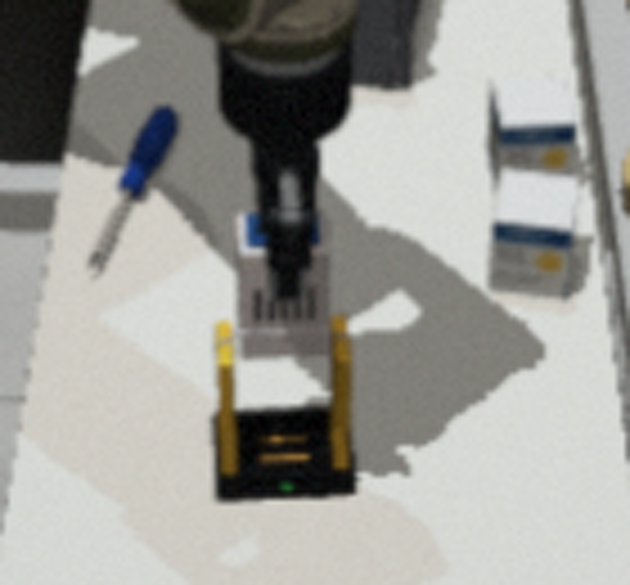

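Run:
```python
from h import *
np.set_printoptions(precision=2,suppress=True)
P=(np.array([501.424,-341.317,160.395]),np.array([-0.029,-0.706,-0.031,0.707])/np.linalg.norm([0.029,.706,.031,.707]))
f=lambda k,z:back("wrist",uncrop(k,3.4,(150,85)),z,pose=P)
print(f([(253,306),(454,306)],107.1),f([(253,306),(454,306)],107.1).mean(0)-[26.9,2.26,0],f([(350,254)],106),f([(247,277),(455,277)],106).mean(0))
```

```text
[[ 525.47 -319.92  107.1 ]
 [ 528.76 -357.94  107.1 ]] [ 500.22 -341.19  107.1 ] [[ 536.85 -337.45  106.  ]] [ 532.44 -338.    106.  ]
```

jog_arm(
  increments=[
    {"rx":0,"ry":0,"rz":0,"x":10,"y":-0.6,"z":0,"hand":28},
    {"rx":0,"ry":0,"rz":0,"x":15,"y":0,"z":0,"hand":28},
    {"rx":0,"ry":0,"rz":0,"x":15,"y":0,"z":0,"hand":28},
    {"rx":0,"ry":0,"rz":0,"x":10,"y":0,"z":0,"hand":28},
    {"rx":0,"ry":0,"rz":0,"x":0,"y":0,"z":0,"hand":28},
  ],
)

```text
time_s: 21.6
eef_pos: [501.4, -340.7, 110.6]
ee_rot: [-0.029, -0.706, -0.03, 0.707]
force: [-0.2, -0.2, -1.2]
grip_width: 0.414
```

Run:
```python
from h import *
np.set_printoptions(precision=3,suppress=True)
print(pose(),sense()['force'],plan([501.5,-340.6,61.3],np.radians(-85.2)))
im=capture("side"); cv2.imwrite("pics/s12.png",cv2.resize(im[225:305,215:290,::-1],None,fx=7.5,fy=7.5,interpolation=cv2.INTER_CUBIC))
```

```text
(array([ 501.388, -340.718,  110.602]), array([-0.029, -0.706, -0.03 ,  0.707])) [-0.155 -0.162 -1.186] (array([49.302,  0.008, -0.224]), array([0.   , 0.002, 0.002]), array([49.302, -0.108, -0.121]))
```

View pics/s12.png

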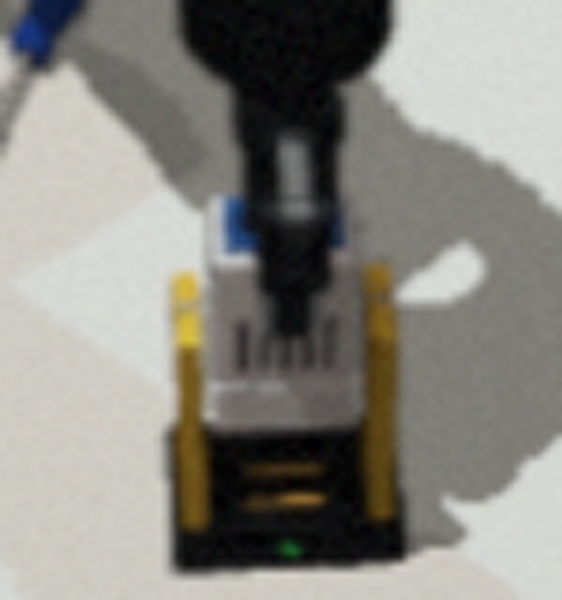

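jog_arm(
  increments=[
    {"rx":0,"ry":0,"rz":0,"x":10,"y":0,"z":0,"hand":28},
    {"rx":0,"ry":0,"rz":0,"x":12,"y":0,"z":0,"hand":28},
    {"rx":0,"ry":0,"rz":0,"x":12,"y":0,"z":0,"hand":28},
    {"rx":0,"ry":0,"rz":0,"x":6,"y":0,"z":0,"hand":28},
    {"rx":0,"ry":0,"rz":0,"x":0,"y":0,"z":0,"hand":28},
  ],
)

```text
time_s: 22.28
eef_pos: [501.5, -340.8, 71.1]
ee_rot: [-0.029, -0.706, -0.03, 0.707]
force: [-0.3, -0.7, -1.6]
grip_width: 0.414
```

jog_arm(
  increments=[
    {"rx":0,"ry":0,"rz":0,"x":4,"y":0,"z":0,"hand":28},
    {"rx":0,"ry":0,"rz":0,"x":2,"y":0,"z":0,"hand":28},
    {"rx":0,"ry":0,"rz":0,"x":0,"y":0,"z":0,"hand":28},
    {"rx":0,"ry":0,"rz":0,"x":0,"y":0,"z":0,"hand":28},
  ],
)

```text
time_s: 22.78
eef_pos: [501.7, -341.0, 65.8]
ee_rot: [-0.029, -0.706, -0.03, 0.707]
force: [1.3, -0.5, -1.3]
grip_width: 0.419
```

jog_arm(
  increments=[
    {"rx":0,"ry":0,"rz":0,"x":2,"y":0,"z":0,"hand":28},
    {"rx":0,"ry":0,"rz":0,"x":1,"y":0,"z":0,"hand":28},
    {"rx":0,"ry":0,"rz":0,"x":0,"y":0,"z":0,"hand":28},
    {"rx":0,"ry":0,"rz":0,"x":0,"y":0,"z":0,"hand":28},
  ],
)

```text
time_s: 23.28
eef_pos: [501.6, -341.0, 62.7]
ee_rot: [-0.029, -0.706, -0.03, 0.707]
force: [-0.3, 0.3, -1.9]
grip_width: 0.414
```

jog_arm(
  increments=[
    {"rx":0,"ry":0,"rz":0,"x":1,"y":0,"z":0,"hand":28},
    {"rx":0,"ry":0,"rz":0,"x":0.5,"y":0,"z":0,"hand":28},
    {"rx":0,"ry":0,"rz":0,"x":0,"y":0,"z":0,"hand":28},
    {"rx":0,"ry":0,"rz":0,"x":0,"y":0,"z":0,"hand":28},
  ],
)

```text
time_s: 23.78
eef_pos: [501.6, -341.0, 61.3]
ee_rot: [-0.029, -0.706, -0.03, 0.707]
force: [-1.2, 1.4, 2.2]
grip_width: 0.412
```

jog_arm(
  increments=[
    {"rx":0,"ry":0,"rz":0,"x":0.5,"y":0,"z":0,"hand":28},
    {"rx":0,"ry":0,"rz":0,"x":0,"y":0,"z":0,"hand":38},
    {"rx":0,"ry":0,"rz":0,"x":0,"y":0,"z":0,"hand":48},
    {"rx":0,"ry":0,"rz":0,"x":0,"y":0,"z":0,"hand":65},
    {"rx":0,"ry":0,"rz":0,"x":0,"y":0,"z":0,"hand":65},
  ],
)

```text
time_s: 24.4
eef_pos: [501.6, -341.0, 60.5]
ee_rot: [-0.029, -0.706, -0.03, 0.707]
force: [0.6, -0.7, 0.2]
grip_width: 0.762
```

jog_arm(
  increments=[
    {"rx":0,"ry":0,"rz":0,"x":-10,"y":0,"z":0,"hand":65},
    {"rx":0,"ry":0,"rz":0,"x":-25,"y":0,"z":0,"hand":65},
    {"rx":0,"ry":0,"rz":0,"x":-40,"y":0,"z":0,"hand":65},
    {"rx":0,"ry":0,"rz":0,"x":-40,"y":0,"z":0,"hand":65},
    {"rx":0,"ry":0,"rz":0,"x":-30,"y":0,"z":0,"hand":65},
  ],
)

```text
time_s: 25.02
eef_pos: [501.9, -341.2, 208.4]
ee_rot: [0.03, 0.707, 0.029, -0.706]
force: [-1.2, -0.9, -0.6]
grip_width: 0.759
```

jog_arm(
  increments=[
    {"rx":0,"ry":0,"rz":0,"x":0,"y":0,"z":0,"hand":65},
    {"rx":0,"ry":0,"rz":0,"x":0,"y":0,"z":0,"hand":65},
  ],
)

```text
time_s: 25.28
eef_pos: [501.5, -340.8, 204.9]
ee_rot: [-0.029, -0.706, -0.03, 0.707]
force: [-0.0, 0.2, -0.5]
grip_width: 0.765
```

Run:
```python
from h import *
np.set_printoptions(precision=3,suppress=True)
P=pose();print(P,sense()['force'],sense()['grip_width']);np.savez("p13.npz",p=P[0],q=P[1])
im=capture("wrist"); cv2.imwrite("pics/w13.png",im[:,:,::-1]);cv2.imwrite("pics/w13b.png",cv2.resize(im[100:260,170:350,::-1],None,fx=4,fy=3.7*4/3.7,interpolation=cv2.INTER_CUBIC)[:600])
im=capture("side"); cv2.imwrite("pics/s13.png",cv2.resize(im[140:315,200:340,::-1],None,fx=3.4,fy=3.4,interpolation=cv2.INTER_CUBIC))
```

```text
(array([ 501.47 , -340.804,  204.892]), array([-0.029, -0.706, -0.03 ,  0.707])) [-0.007  0.212 -0.465] 0.7649058248770702
```

View pics/w13b.png

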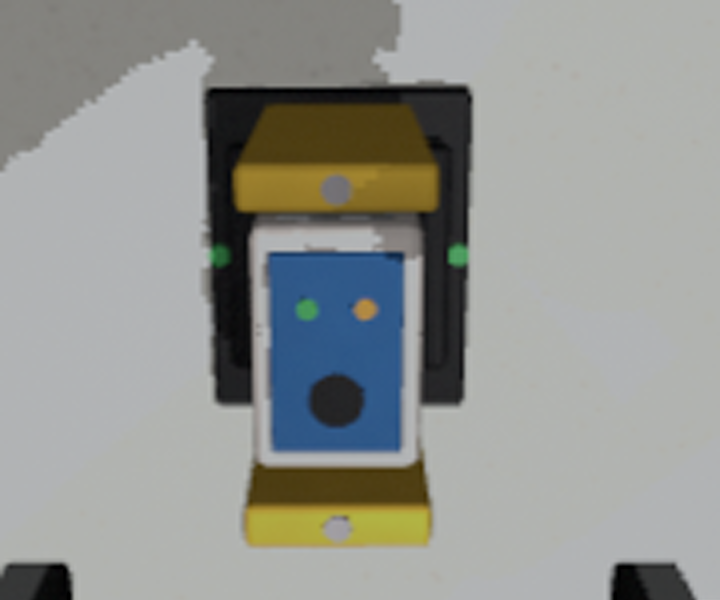

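View pics/s13.png

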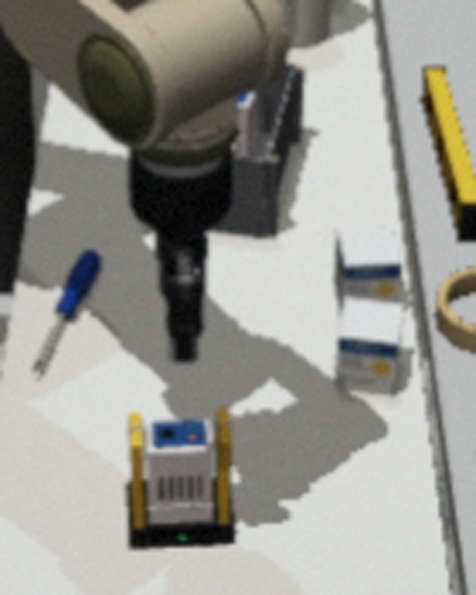

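Run:
```python
from h import *
np.set_printoptions(precision=2,suppress=True)
d=np.load("p13.npz");P=(d['p'],d['q'])
f=lambda k,z:back("wrist",uncrop(k,4,(170,100)),z,pose=P)
b=f([(270,253),(404,253),(402,450),(271,450)],98);v=b[0]-b[3]+b[1]-b[2]
print(b.mean(0),np.degrees(np.arctan2(v[1],v[0])),np.linalg.norm(v)/2,f([(336,189),(338,528)],106),f([(336,189),(338,528)],106).mean(0))
im=capture("top")[:,:,::-1]; cv2.imwrite("pics/t14.png",cv2.resize(im[150:224,182:280],None,fx=8,fy=8,interpolation=cv2.INTER_CUBIC))
```

```text
[ 500.93 -340.58   98.  ] 4.6460901517592115 43.07708992770752 [[ 536.88 -337.46  106.  ]
 [ 465.06 -343.88  106.  ]] [ 500.97 -340.67  106.  ]
```

View pics/t14.png

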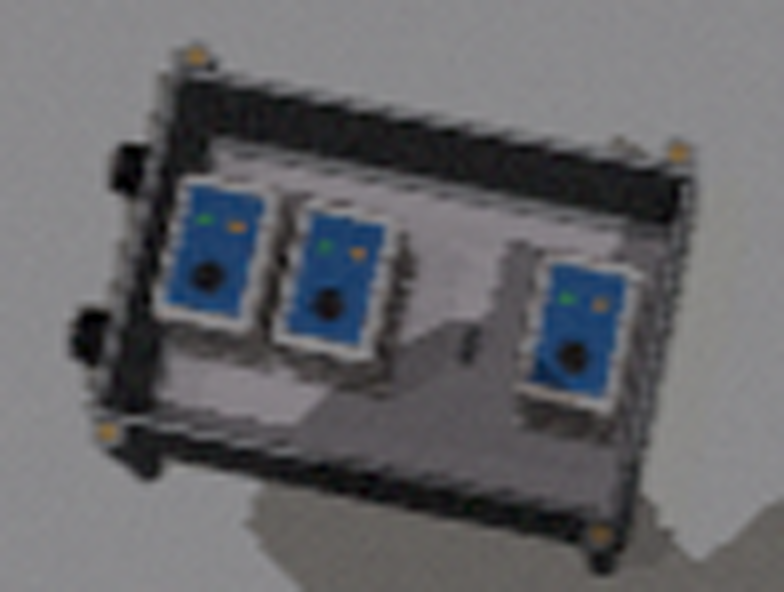

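```bash
python3 -c "
from rig import finish_job,sense
print(sense()['time_s'],finish_job())"
```

```text
the job is handed in; nothing more can be done
25.425 None
```

The loose module is seated in the test cradle, and I handed the job in at 25.4 s of the 72 s allowed; no verdict is reported.

- **Finding it:** Gripping by the narrow ends, I tugged the three modules with the largest world y. The first two held, rising only about 1 mm at 12 to 18 N. The third came up freely at about 2 N, its own weight. I did not tug the fourth.
- **Counter stop:** I lifted the loose one out, stood it upright on the counter near (501, −128) mm and let go. I then took it again by its wide faces.
- **Cradle:** I lowered it slowly until it touched at the height expected for full seating, opened the fingers and backed off.

**Last checks:**
- **Fit:** The wrist camera put the module's cap within about 0.2 mm of the cradle's centre, with a direction of 4.6° against the cradle's 4.8°. In the side view it stands level and fully down.
- **Other modules:** In the top view the other three are still upright. The largest shift I saw was about 2 mm, on the first one I tugged.
- **Bystanders:** The cartons and screwdriver looked unmoved in the last side view. I did not look at the tape measure and bulb again at the end.
- **Gripper:** It is open, about 100 mm above the module, touching nothing.

Two things did not go cleanly: on the trip to measure the cradle I sent one sideways jog with the wrong sign, which put the empty gripper about 30 mm off in free air. Before the module was lowered, the wrist and side cameras also disagreed by 1 to 2 mm on its position in x; there was clearance, and no side force showed on the way down.

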